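# Load the parts washer and set its valve rod to wash

### The job

Get the greasy tools into the parts washer: take the jar out of the wash tray and stand it upright on the bench, lay every spanner and pliers that lies loose near the washer in the tray, and have the tray, turned end for end so that its notched end leads, slid fully home under the washer's hood. Only when the loaded tray is home, pull the valve rod out to its middle click (wash) and leave it there, never pulling it on to the drain position. Leave the green tin and the orange case where they are.

Things in the scene. Friction and masses are not known exactly. Their poses are not given: they have to be found in the camera images.
- pliers_c (a point): Centre of the pliers: combination pliers with a blue and a red sleeve, 170 long, 53 wide, 16 thick, half-way up (8 above the bench). May be absent. Its point's y axis runs along it. The jaws (24 mm wide, 3 to 15 mm above the bench) point to -y, from 18 to 85 mm from the centre, the joint (52 mm wide) lies from 33 mm on the jaw side to 25 mm on the sleeve side of the centre.
- spanner_long_c (a point): Centre of the long spanner: bare steel combination spanner, 199 long, heads 34 wide and 7 thick, half-way up (3.5 above the bench). May be absent. Its point's y axis runs along it. The straight shank, 14 mm wide, only 4 mm thick and flat on the bench, runs through the centre and is where to grip; the ring head is at +y.
- spanner_mid_c (a point): Centre of the mid spanner: bare steel combination spanner, 168 long, heads 29 wide and 7 thick, half-way up (3.5 above the bench). May be absent. Its point's y axis runs along it. The straight shank, 12 mm wide, only 4 mm thick and flat on the bench, runs through the centre and is where to grip; the ring head is at +y.
- spanner_short_c (a point): Centre of the short spanner: bare steel combination spanner, 142 long, heads 26 wide and 7 thick, half-way up (3.5 above the bench). May be absent. Its point's y axis runs along it. The straight shank, 10 mm wide, only 4 mm thick and flat on the bench, runs through the centre and is where to grip; the ring head is at +y.
- tray_handle (a point): Middle of the grip bar of the loose wash tray (0.4 kg). The bar, 96 long (along x), 12 wide, 14 high, dark sleeve, stands on two posts at x = +-42 over the tray's middle; this point is 50 above the tray's underside. x points to the yellow notched end. The tray starts with that end towards the robot.
- tray_nose (a point): Middle of the tray's notched end: outer face, underside, x outwards. There a yellow-edged slot 30 wide and 40 deep is cut through wall and floor; the other end is plain. Tray: open, aluminium, 220 long (x) x 160 wide (y), walls 26 high, 3 thick, floor 4 thick. A 22 high partition below the bar makes two lanes, 75 wide, centres at y = +-40.
- washer_deck (a point): Point on the deck of the fixed blue parts washer (x -175 to 157, y +-103), 30 above the bench: x along the guide rails to the hood, z up. From here: rails from x = -173, 27 high, 174 apart, at x = 40 to 78 narrowing to 167. Front end and top are open up to the hood's front edge at x = 69; the hood's opening is 70 high, its roof 85 high. With the handle at x = -80, y = 0 the tray fits down onto the deck.
- washer_stop (a point): The stop under the hood, at deck height in the middle between the rails; axes as the washer's. The notched end of a tray that is home touches it (handle then 110 back, at x = -110, y = 0). A yellow key blade, 12 wide, 34 high, stands out from the stop to x = -33 and enters the tray's slot; a tray put in plain end first stays 33 out.
- valve_knob (a point): Centre of the black knob (cylinder 30 diameter, 25 long, axis level along x, 58 above the bench) of the washer's push-pull valve rod. x is the washer's x; the rod is pulled towards -x out of the brass block (44 wide, top 82 above the bench) at the washer's right; with the rod in, the block's face is 32 from the knob's centre. 35 free on each side of the knob.
- valve_rod (a joint): How far the valve rod is out, m: 0 in (off, the start), 0.020 middle click (wash), 0.040 out (drain). A spring detent holds it at each of the three; it takes about 8 N to leave one; past half-way (10 mm) it is drawn to the next, and within 6 mm of a click it springs there when let go. A green band on the rod is out of the block at the middle click, a red one beyond it.
- jar_c (a point): Centre of a jar of washers, cream lid, closed, 57 diameter, 95 high, 0.2 kg, half-way up (47.5 above its foot). It stands in a lane of the tray.
- tin_c (a point): Centre of the green tin, 75 diameter, 94 high, standing on the bench (bystander).
- case_c (a point): Centre of the orange blade case, 72x215x35, lying on the bench, its length along its y (bystander).
Things that resemble listed ones, but are neither listed nor needed, are in the scene too. Leave any turquoise or yellow look-alike of the part that bears jar_c alone.

How it is judged:
By the outcome, as a careful person would: the job done as asked, in the order asked, and still so for the second after the job is handed in, with the robot touching nothing.
Of pliers, spanner_long, spanner_mid, spanner_short only 3 to 4 are there at a start; the rules pass over those that are not, and their reading is None.
At some moment in a run one of pliers, spanner_long, spanner_mid, spanner_short may be knocked a few centimetres aside while the robot is not near it.
Once in a run the grip may slacken for a moment while it holds something.
It also fails if it takes over 210 s, if anything falls off the work surface, if the arm or the gripper's body presses on something with over 40 N, if the wrist force passes 120 N, or if a joint passes its speed limit or range.

### The arm

A 7-joint arm with a two-finger parallel gripper is mounted at the origin on a cart in front of the work surface, level with it; the furniture and walls round the work are solid. World frame = base frame: x ahead of the robot, y to its left, z up, the work surface at z = 0. Lengths are in m, angles in rad, forces in N, time in s.
With the tool pointing down it reaches from about 0.4 to 0.85 m from the base axis. Payload 4.5 kg.
Tool frame: the origin (TCP) lies where the fingers leave the gripper's body, on its centre line; the fingertips stand 64 mm ahead of it and the grasp point (between the pads) lies 45 mm ahead of it; z points along the fingers, y is the direction in which the jaws open and shut (so a half turn about z gives the same grasp; the last joint's range is limited). The gripper opens to 88 mm and grips with 3 to 60 N. Pads are 18 mm wide; open, the fingers measure 123 mm over their backs; the gripper's body (75 mm by 187 mm) begins 45 mm behind the grasp point.
Start: joints at [1.164, 0.689, -0.195, 1.565, 0.157, 0.902, -0.215], TCP at [0.267, -0.565, 0.303] pointing down, gripper open.
Joint ranges: [-3.01, 3.01], [-0.46, 2.08], [-1.47, 1.51], [0.13, 2.56], [-1, 4.14], [0.04, 2.09], [-2.66, 2.66]. Speed limits (rad/s): [2.57, 2.57, 3.14, 3.14, 3.14, 3.14, 3.14].

### API

Orientations are given as a unit quaternion [x, y, z, w].
In Python, from plant import monitor, snapshot, workorder, finder gives the robot as it stands.
- The arm moves only by the tool carry_out, never from a script. Its argument "motion" is one flat list of numbers, 6 for each row, row after row: the shift along the tool's x, y, z in cm, then the turn, a rotation vector about the tool's x, y, z in rad. In form: [x, y, z, rx, ry, rz, x, y, z, rx, ry, rz, ...]. A call has 1 to 8 rows; each row shifts and turns the commanded pose from where the row before left it, along the tool's axes as they then stand; what a row does not reach is not made up. A row lasts 1/8 s, in which the tool goes at most 62.5 mm and 10.7 degrees, less where a joint would pass 70% of its speed; a pose out of reach is approached as far as the arm can. A call with a gripper value outside its range is refused whole. "hand" is the finger opening in cm, from 0 to 8.81, set as the call begins (left out, the last holds). The fingers move at their own pace and stop on an object; "grip_force" is the grip in N (left out, the last holds). Time passes only in rows, so rows that do not move let the fingers close. It gives the time, the measured TCP pose, the force and the opening at its end, in the units of the state.
- monitor.get_state(): the state, without advancing time (a new reading comes with each control period).
- snapshot(name): name is "scene" or "top" or "wrist"; returns a dict with "frame" (480x640x3 uint8, red, green, blue), "range_z" (480x640 float32, m along the optical axis (not along the pixel's ray), 0 where there is no reading), "fx", "fy", "cx", "cy" (pixels), "rvec" (rotation vector, rad) and "tvec" (3), from world to camera coordinates, as OpenCV has them; the wrist camera has in their place "hand_eye" (4x4, takes a point from camera to tool coordinates, whose origin is the TCP and whose axes are the flange's). Camera axes: x right, y down, z forward; pixel columns grow to the right and rows downward; lengths in m; the calibration is good to about 2 mm. A picture is of the moment at which its call begins: read the wrist's pose just before it.
- workorder.finish_job(): hands the job in, once; it reports no verdict.
Trained networks look in a picture, given as the dict that the camera call returned (one of the last four; its "shot" number tells which), for a name from the list of things; names that differ only in an ending like _2 or _b are one class to them, and where a whole thing is asked for, a point or a joint stands for the part that bears it (a point fixed in the world has none). Each returns a list of dicts, best first, with "p" (0 to 1); they miss things now and then, are a little off and sometimes report something else, mostly with a low value. They report only what shows in the picture. A call takes as long as a camera call. They do not tell look-alikes from the thing itself.
- finder.masks_of(picture, thing): "pixels" (480x640 bool, what is visible of it) and "extent" ([left, top, right, bottom] in pixels, round what is visible of it).
The state is a dict: "clock": time; "q": joint angles; "qd": joint speeds; "joint_torque": joint torques, N m; "tool_pos": TCP position; "eef_rot": TCP orientation; "contact_force": force on the tool from outside, world axes, zero at the start; "moment": the same for the moment, N m; "opening": opening from 0.0 (shut) to 1.0 (fully open).
Only numpy, scipy, OpenCV 4.12 (cv2) and the standard library are available. Lean on these libraries where they do the work, as an engineer would, in place of code of your own. Each camera call takes 0.05 s, during which the arm holds its last target. There are 200 camera calls.

## Working session

There is one attempt and no reset: what is moved stays moved. The work goes in short steps, Python scripts to look and compute and a tool call to move; the robot and the scene stay as the last step left them, time stands still between calls to the robot, and variables do not carry over. Pictures are saved under pics/ and viewed, about 12 in all and at most 16, crops included, and the job is handed in when it is done.

Besides the shell and the picture viewer there is one more tool, called after "Request:" by a JSON object that holds its "op" and its "data", one argument or row to a line. carry_out: Moves the arm, as the interface text tells. Its arguments: {"type":"object","properties":{"motion":{"type":"array"},"hand":{"type":"number"},"grip_force":{"type":"number"}},"required":["motion"]}

```bash
ls; mkdir -p pics
cat > h.py <<'E'
import numpy as np, cv2
from scipy.spatial.transform import Rotation as R
from plant import monitor, snapshot, workorder, finder
def w2c(s, st=None):
    "4x4 camera->world"
    T=np.eye(4)
    if 'rvec' in s:
        Rm=cv2.Rodrigues(np.array(s['rvec'],float))[0]
        T[:3,:3]=Rm.T; T[:3,3]=-Rm.T@np.array(s['tvec'],float).ravel()
    else:
        B=np.eye(4); B[:3,:3]=R.from_quat(st['eef_rot']).as_matrix(); B[:3,3]=st['tool_pos']
        T=B@np.array(s['hand_eye'])
    return T
def cloud(s,T):
    z=s['range_z']; v,u=np.indices(z.shape)
    P=np.stack([(u-s['cx'])/s['fx']*z,(v-s['cy'])/s['fy']*z,z],-1)@T[:3,:3].T+T[:3,3]
    P[z<=0]=np.nan
    return P
def shot(n,save=None):
    st=monitor.get_state(); s=snapshot(n); T=w2c(s,st)
    if save: cv2.imwrite('pics/'+save+'.png',s['frame'][:,:,::-1])
    return s,T,cloud(s,T),st
E
python3 - <<'E'
from h import *
for n in ['top','scene']:
    s,T,P,st=shot(n,n+'0'); print(n,T.round(3).tolist(),s['fx'])
    for t in ['pliers_c','spanner_long_c','spanner_mid_c','spanner_short_c','tray_handle','washer_deck','valve_knob','jar_c','tin_c','case_c']:
        try: r=finder.masks_of(s,t)
        except Exception as e: print(t,e); continue
        for d in r[:4]:
            Q=P[d['pixels']]; print(t,round(d['p'],2),d['extent'],np.nanmedian(Q,0).round(3),np.nanmin(Q,0).round(3),np.nanmax(Q,0).round(3))
print(st)
E
```

```text
pics
top [[0.002, -0.993, 0.119, 0.332], [-1.0, -0.005, -0.023, -0.047], [0.023, -0.119, -0.993, 1.344], [0.0, 0.0, 0.0, 1.0]] 492.0269187461011
pliers_c 0.78 [383.1, 282.9, 443.4, 306.7] [ 0.34  -0.335  0.012] [ 0.31  -0.422 -0.004] [ 0.362 -0.26   0.019]
pliers_c 0.54 [377.4, 264.6, 434.9, 271.9] [ 0.419 -0.312  0.005] [ 0.405 -0.397 -0.005] [ 0.427 -0.247  0.013]
spanner_long_c 0.67 [375.9, 195.9, 438.4, 215.8] [ 0.585 -0.336  0.005] [ 0.565 -0.425 -0.004] [ 0.609 -0.246  0.013]
spanner_short_c 0.71 [381.7, 232.4, 424.3, 239.1] [ 0.504 -0.318  0.005] [ 0.492 -0.384 -0.003] [ 0.516 -0.256  0.012]
tray_handle 0.65 [99.8, 209.4, 192.7, 310.0] [0.422 0.361 0.005] [ 0.299  0.254 -0.009] [0.566 0.49  0.1  ]
washer_deck 0.77 [233.6, 161.8, 348.3, 297.7] [0.521 0.003 0.033] [ 0.334 -0.167 -0.007] [0.711 0.136 0.136]
washer_deck 0.16 [382.7, 287.9, 444.0, 306.3] [ 0.343 -0.338  0.012] [ 0.311 -0.43  -0.002] [ 0.362 -0.258  0.019]
valve_knob 0.64 [334.3, 241.6, 342.7, 253.4] [ 0.464 -0.139  0.069] [ 0.451 -0.152  0.001] [ 0.486 -0.126  0.079]
valve_knob 0.43 [233.6, 163.2, 348.1, 298.7] [0.
[... 2729 characters left out ...]
q': array([ 1.16379052,  0.68910657, -0.19458826,  1.56532082,  0.15730891,
        0.90250581, -0.21510379]), 'qd': array([-8.53875398e-04, -4.01090166e-04, -7.79460169e-04, -4.45129002e-05,
       -1.70837979e-03, -1.17672656e-03,  8.42468132e-04]), 'joint_torque': array([ 4.97143064e-04, -5.27181387e+01, -1.26610067e+00, -1.53646624e+01,
       -5.19263896e-02, -1.35684159e-04,  2.26676713e-05]), 'tool_pos': array([ 0.26668532, -0.56525434,  0.30273275]), 'eef_rot': array([9.75807522e-01, 2.18631379e-01, 1.83386077e-06, 2.21981520e-05]), 'contact_force': array([ 0.24162619, -0.10666798, -0.54545259]), 'moment': array([-0.00505804,  0.02955493,  0.01222393]), 'opening': 0.9975644766152382}
```

Run:
```python
import cv2
a=cv2.imread('pics/top0.png')[150:320,90:510]; cv2.imwrite('pics/top0c.png',cv2.resize(a,(800,324),interpolation=cv2.INTER_CUBIC))
b=cv2.imread('pics/scene0.png')[140:400,130:530]; cv2.imwrite('pics/scene0c.png',cv2.resize(b,(800,520),interpolation=cv2.INTER_CUBIC))
```

```text
(no output)
```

View pics/top0c.png

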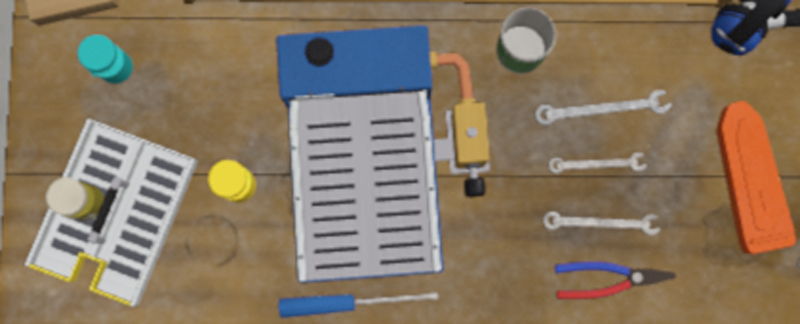

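View pics/scene0c.png

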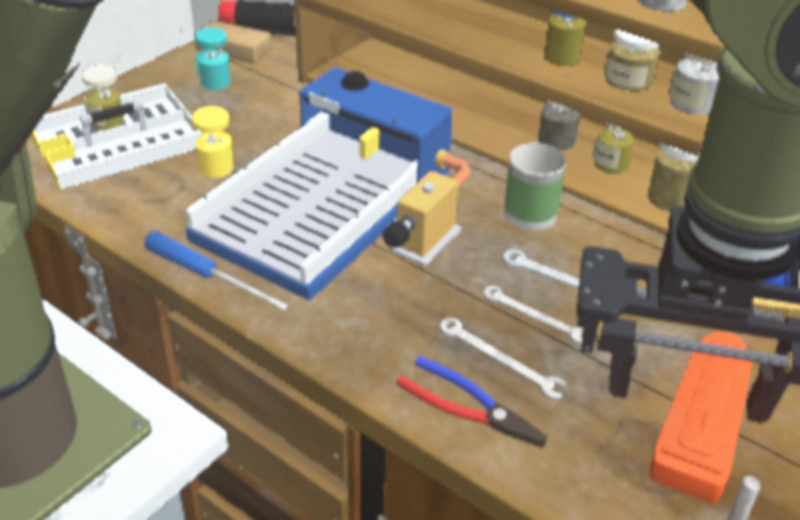

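```bash
cat >> h.py <<'E'
def line(Q):
    "centre (mid extent along axis), angle deg, length, width, z"
    Q=Q[~np.isnan(Q).any(1)]; c=np.median(Q[:,:2],0)
    r=cv2.minAreaRect(Q[:,:2].astype(np.float32)*1000); b=cv2.boxPoints(r)
    e=[b[1]-b[0],b[2]-b[1]]; k=np.argmax([np.hypot(*v) for v in e]); a=np.degrees(np.arctan2(e[k][1],e[k][0]))
    return np.round(r[0],1), round((a+90)%180-90,1), np.round(sorted(r[1]),0), round(np.median(Q[:,2])*1000,1)
def plan(x,y,z,yaw,n=None,step=5.5,rs=.16):
    "rows to bring the TCP to x,y,z with tool x at yaw (deg), half turn allowed if yaw is a tuple"
    st=monitor.get_state(); p=np.array(st['tool_pos']); X=R.from_quat(st['eef_rot']).as_matrix()
    psi=np.arctan2(X[1,0],X[0,0]); d=(np.radians(yaw)-psi+np.pi)%(2*np.pi)-np.pi
    D=np.array([x,y,z])-p
    n=n or int(max(np.ceil(np.linalg.norm(D)*100/step),np.ceil(abs(d)/rs),1))
    print('tilt',np.degrees(np.arccos(np.clip(-X[2,2],-1,1))).round(2),'psi',np.degrees(psi).round(1),'pos',p.round(4),'turn',np.degrees(d).round(1),'n',n,'q',np.round(st['q'],2),'t',round(st['clock'],2))
    out=[]
    for i in range(n):
        a=psi+d*i/n; w=D/n*100
        out+=[[round(w[0]*np.cos(a)+w[1]*np.sin(a),1),round(w[0]*np.sin(a)-w[1]*np.cos(a),1),round(-w[2],1),0,0,round(-d/n,3)]]
    if n>1 and abs(d)<1e-3: print(n,'x',out[0])
    else: print(str(out).replace('], [',',  ').replace(' ',''))
E
python3 - <<'E'
from h import *
s,T,P,st=shot('top')
V=P.reshape(-1,3)
def reg(x0,x1,y0,y1,z0,z1): 
    m=(V[:,0]>x0)&(V[:,0]<x1)&(V[:,1]>y0)&(V[:,1]<y1)&(V[:,2]>z0)&(V[:,2]<z1); return V[m]
print('hood',line(reg(.5,.8,-.12,.2,.105,.13)))
for nm,a in [('railL',(.34,.57,.06,.13)),('railR',(.34,.57,-.13,-.05))]: print(nm,line(reg(*a,.05,.07)))
print('jar',line(reg(.40,.5,.35,.45,.09,.12)),'yel',line(reg(.42,.5,.15,.22,.09,.12)))
print('bar',line(reg(.37,.52,.28,.38,.047,.075)))
print('tray',line(reg(.28,.6,.2,.52,.012,.04)))
print('knob',line(reg(.42,.48,-.17,-.1,.055,.085)))
print('brass',line(reg(.47,.6,-.2,-.1,.07,.1)))
for t,a in dict(long=(.54,.64,-.44,-.23),short=(.47,.54,-.44,-.23),mid=(.38,.45,-.43,-.23),pl=(.29,.37,-.46,-.2)).items(): print(t,line(reg(*a,.006 if t=='pl' else .003,.03)))
plan(.444,.396,.25,30)
E
```

```text
hood (array([625.7,  24.7]), np.float32(-85.3), array([ 91., 205.]), np.float64(115.1))
railL (array([455. , 103.7]), np.float32(4.1), array([ 11., 228.]), np.float64(56.6))
railR (array([ 461.7, -103.1]), np.float32(4.7), array([ 57., 221.]), np.float64(57.1))
jar (array([444.6, 403.9]), np.float32(-88.7), array([48., 49.]), np.float64(98.7)) yel (array([469.9, 192.8]), np.float32(45.3), array([48., 49.]), np.float64(94.8))
bar (array([430.7, 366.7]), np.float32(-23.2), array([16., 95.]), np.float64(56.1))
tray (array([418.2, 334.8]), np.float32(69.4), array([220., 232.]), np.float64(24.3))
knob (array([ 464.1, -140.7]), np.float32(-89.9), array([28., 29.]), np.float64(69.7))
brass (array([ 523.7, -135.5]), np.float32(4.3), array([ 44., 106.]), np.float64(82.1))
long (array([ 590.1, -335.1]), np.float32(-89.9), array([ 99., 210.]), np.float64(4.9))
short (array([ 504.7, -335.7]), np.float32(-89.7), array([ 67., 209.]), np.float64(4.7))
mid (array([ 415.1, -330. ]), np.float32(-89.9), array([ 69., 199.]), np.float64(4.7))
pl (array([ 335.1, -329.5]), np.float32(-87.4), array([ 77., 2
[... 739 characters left out ...]
oat64(-4.3),np.float64(0.3),0,0,np.float64(-0.005),np.float64(3.3),np.float64(-4.3),np.float64(0.3),0,0,np.float64(-0.005),np.float64(3.4),np.float64(-4.3),np.float64(0.3),0,0,np.float64(-0.005),np.float64(3.4),np.float64(-4.2),np.float64(0.3),0,0,np.float64(-0.005),np.float64(3.4),np.float64(-4.2),np.float64(0.3),0,0,np.float64(-0.005),np.float64(3.4),np.float64(-4.2),np.float64(0.3),0,0,np.float64(-0.005),np.float64(3.4),np.float64(-4.2),np.float64(0.3),0,0,np.float64(-0.005),np.float64(3.5),np.float64(-4.2),np.float64(0.3),0,0,np.float64(-0.005),np.float64(3.5),np.float64(-4.2),np.float64(0.3),0,0,np.float64(-0.005),np.float64(3.5),np.float64(-4.1),np.float64(0.3),0,0,np.float64(-0.005)]]
```

Request:
{"op": "carry_out", "data": {
  "motion": [3.7,-3.9,0,0,0,0,3.7,-3.9,0,0,0,0,3.7,-3.9,0,0,0,0,3.7,-3.9,0,0,0,0,3.7,-3.9,0,0,0,0,3.7,-3.9,0,0,0,0,3.7,-3.9,0,0,0,0,3.7,-3.9,0,0,0,0]
}}

```text
clock: 2.15
tool_pos: [0.4019, -0.1552, 0.303]
eef_rot: [0.976, 0.219, 0.001, 0.0]
contact_force: [1.1, 0.5, -0.3]
opening: 1.004
```

Request:
{"op": "carry_out", "data": {
  "motion": [3.7,-3.9,0,0,0,0,3.7,-3.9,0,0,0,0,3.7,-3.9,0,0,0,0,2,-4.5,0,0,0,0,2,-4.5,0,0,0,0,2,-4.5,0,0,0,0,2,-4.5,0,0,0,0,2,-4.5,0,0,0,0]
}}

```text
clock: 3.15
tool_pos: [0.4461, 0.2443, 0.3029]
eef_rot: [0.976, 0.219, 0.0, -0.0]
contact_force: [-0.0, 0.1, -0.0]
opening: 1.0
```

```bash
sed -i 's/print(str(out)/print(str([[float(v) for v in o] for o in out])/' h.py
python3 - <<'E'
from h import *
s,T,P,st=shot('wrist','w1')
print(st['tool_pos'],st['q'].round(2),np.array(s['hand_eye']).round(3).tolist(),s['fx'])
for d in finder.masks_of(s,'jar_c')[:3]:
    Q=P[d['pixels']]; print(d['p'],d['extent'],np.nanmedian(Q,0).round(3),np.nanmax(Q,0).round(3))
V=P.reshape(-1,3)
def reg(x0,x1,y0,y1,z0,z1): 
    m=(V[:,0]>x0)&(V[:,0]<x1)&(V[:,1]>y0)&(V[:,1]<y1)&(V[:,2]>z0)&(V[:,2]<z1); return V[m]
print('jar',line(reg(.40,.5,.35,.45,.09,.12)))
print('bar',line(reg(.37,.52,.28,.38,.047,.075)))
plan(.4446,.404,.25,35)
E
```

```text
[0.44612793 0.24426152 0.30291083] [-0.53  0.54 -0.1   1.92  0.08  0.69 -1.81] [[0.0, -0.953, -0.303, 0.078], [1.0, 0.0, 0.001, -0.001], [-0.001, -0.303, 0.953, -0.082], [0.0, 0.0, 0.0, 1.0]] 388.9220151932977
0.79 [352.4, 169.2, 427.8, 247.8] [0.473 0.199 0.095] [0.498 0.221 0.098]
0.76 [83.2, 88.4, 194.1, 160.8] [0.448 0.398 0.098] [0.469 0.443 0.102]
0.43 [51.9, 0.0, 344.4, 285.8] [0.447 0.361 0.005] [0.557 0.492 0.242]
jar (array([443.7, 405.2]), np.float32(-61.9), array([50., 51.]), np.float64(98.8))
bar (array([429.8, 367.3]), np.float32(-20.7), array([13., 94.]), np.float64(56.8))
tilt 0.33 psi 25.8 pos [0.4453 0.2496 0.303 ] turn 9.2 n 3 q [-0.53  0.54 -0.11  1.91  0.08  0.69 -1.8 ] t 3.25
[[2.2,-4.6,1.8,0.0,0.0,-0.054,2.5,-4.5,1.8,0.0,0.0,-0.054,2.7,-4.4,1.8,0.0,0.0,-0.054]]
```

Run:
```python
from h import *
plan(.444,.405,.19,68,n=6)
```

```text
tilt 0.33 psi 25.8 pos [0.4453 0.2496 0.303 ] turn 42.2 n 6 q [-0.53  0.54 -0.11  1.91  0.08  0.69 -1.8 ] t 3.25
[[1.1,-2.3,1.9,0.0,0.0,-0.123,1.4,-2.2,1.9,0.0,0.0,-0.123,1.6,-2.0,1.9,0.0,0.0,-0.123,1.9,-1.8,1.9,0.0,0.0,-0.123,2.1,-1.5,1.9,0.0,0.0,-0.123,2.3,-1.3,1.9,0.0,0.0,-0.123]]
```

Request:
{"op": "carry_out", "data": {
  "motion": [1.1,-2.3,1.9,0,0,-0.123,1.4,-2.2,1.9,0,0,-0.123,1.6,-2.0,1.9,0,0,-0.123,1.9,-1.8,1.9,0,0,-0.123,2.1,-1.5,1.9,0,0,-0.123,2.3,-1.3,1.9,0,0,-0.123,0,0,0,0,0,0,0,0,0,0,0,0],
  "hand": 8.8,
  "grip_force": 25
}}

```text
clock: 4.25
tool_pos: [0.4472, 0.3967, 0.189]
eef_rot: [0.832, 0.555, -0.0, 0.001]
contact_force: [0.0, -1.3, 0.1]
opening: 0.999
```

Run:
```python
from h import *
s,T,P,st=shot('wrist')
V=P.reshape(-1,3); m=(np.abs(V[:,0]-.444)<.05)&(np.abs(V[:,1]-.405)<.05)&(V[:,2]>.09)&(V[:,2]<.11)
print('jar',line(V[m]))
plan(.444,.405,.112,68)
```

```text
jar (array([443.7, 405.8]), np.float32(82.9), array([50., 50.]), np.float64(99.0))
tilt 0.09 psi 67.4 pos [0.4474 0.3966 0.1893] turn 0.6 n 2 q [-0.66  0.81 -0.25  1.74  0.31  0.63 -1.49] t 4.3
[[0.3,-0.3,3.9,0.0,0.0,-0.005,0.3,-0.3,3.9,0.0,0.0,-0.005]]
```

Request:
{"op": "carry_out", "data": {
  "motion": [0.6,-0.6,0,0,0,0,0,0,3.9,0,0,0,0,0,3.8,0,0,0,0,0,0,0,0,0]
}}

```text
clock: 4.8
tool_pos: [0.4421, 0.4048, 0.11]
eef_rot: [0.831, 0.556, -0.002, 0.001]
contact_force: [0.5, -0.2, 0.2]
opening: 1.003
```

Request:
{"op": "carry_out", "data": {
  "motion": [0,0,0,0,0,0,0,0,0,0,0,0,0,0,0,0,0,0,0,0,0,0,0,0,0,0,0,0,0,0,0,0,0,0,0,0],
  "hand": 4.5,
  "grip_force": 30
}}

```text
clock: 5.55
tool_pos: [0.444, 0.4062, 0.1126]
eef_rot: [0.831, 0.556, 0.001, 0.0]
contact_force: [0.0, -1.5, 6.3]
opening: 0.609
```

Request:
{"op": "carry_out", "data": {
  "motion": [0,0,-4,0,0,0,0,0,-4,0,0,0,0,0,-4,0,0,0,0,0,0,0,0,0],
  "hand": 4
}}

```text
clock: 6.05
tool_pos: [0.4443, 0.4071, 0.2344]
eef_rot: [0.831, 0.556, 0.003, -0.001]
contact_force: [-0.1, 0.3, -2.0]
opening: 0.614
```

Run:
```python
from h import *
st=monitor.get_state(); print(st['opening'],st['contact_force'])
plan(.60,.225,.23,67.4,step=4.5)
```

```text
0.6142436806935031 [-0.11886673  0.2775143  -1.96670566]
tilt 0.34 psi 67.5 pos [0.4443 0.4071 0.2344] turn -0.1 n 6 q [-0.66  0.75 -0.28  1.7   0.29  0.72 -1.48] t 6.05
[[-1.8,3.6,0.1,0.0,0.0,0.0,-1.8,3.6,0.1,0.0,0.0,0.0,-1.8,3.6,0.1,0.0,0.0,0.0,-1.8,3.6,0.1,0.0,0.0,0.0,-1.8,3.6,0.1,0.0,0.0,0.0,-1.8,3.6,0.1,0.0,0.0,0.0]]
```

Request:
{"op": "carry_out", "data": {
  "motion": [-1.8,3.6,0,0,0,0,-1.8,3.6,0,0,0,0,-1.8,3.6,0,0,0,0,-1.8,3.6,0,0,0,0,-1.8,3.6,0,0,0,0,-1.8,3.6,0,0,0,0,0,0,3.5,0,0,0,0,0,3.5,0,0,0]
}}

```text
clock: 7.05
tool_pos: [0.6012, 0.2223, 0.1591]
eef_rot: [0.832, 0.555, -0.001, -0.0]
contact_force: [1.0, 0.8, -1.4]
opening: 0.613
```

Request:
{"op": "carry_out", "data": {
  "motion": [0,0,2,0,0,0,0,0,1.5,0,0,0,0,0,0.9,0,0,0,0,0,0.5,0,0,0,0,0,0,0,0,0]
}}

```text
clock: 7.68
tool_pos: [0.6019, 0.2237, 0.113]
eef_rot: [0.831, 0.556, 0.0, 0.0]
contact_force: [-0.5, -0.6, -2.3]
opening: 0.61
```

Request:
{"op": "carry_out", "data": {
  "motion": [0,0,0.2,0,0,0,0,0,0.1,0,0,0,0,0,0,0,0,0]
}}

```text
clock: 8.05
tool_pos: [0.6018, 0.2236, 0.1099]
eef_rot: [0.831, 0.556, 0.0, 0.0]
contact_force: [0.8, 0.2, -1.9]
opening: 0.611
```

Request:
{"op": "carry_out", "data": {
  "motion": [0,0,0.1,0,0,0,0,0,0.05,0,0,0,0,0,0,0,0,0]
}}

```text
clock: 8.43
tool_pos: [0.6018, 0.2236, 0.1087]
eef_rot: [0.831, 0.556, 0.0, 0.0]
contact_force: [-0.8, 0.5, 4.0]
opening: 0.611
```

Contact. Release, rise, and turn toward the tray handle.

Request:
{"op": "carry_out", "data": {
  "motion": [0,0,0,0,0,0,0,0,0,0,0,0,0,0,0,0,0,0,0,0,-3.5,0,0,0,0,0,-5,0,0,0,0,0,-5,0,0,0],
  "hand": 8.8
}}

```text
clock: 9.18
tool_pos: [0.6016, 0.2235, 0.2443]
eef_rot: [0.831, 0.556, -0.0, -0.0]
contact_force: [0.7, 0.3, 0.3]
opening: 1.001
```

Run:
```python
from h import *
plan(.43,.367,.20,158.5,n=10)
```

```text
tilt 0.03 psi 67.5 pos [0.6016 0.2235 0.2443] turn 91.0 n 10 q [-0.25  0.79 -0.33  1.56  0.31  0.84 -1.09] t 9.18
[[0.7,-2.1,0.4,0.0,0.0,-0.159,1.0,-2.0,0.4,0.0,0.0,-0.159,1.3,-1.8,0.4,0.0,0.0,-0.159,1.6,-1.6,0.4,0.0,0.0,-0.159,1.8,-1.3,0.4,0.0,0.0,-0.159,2.0,-1.0,0.4,0.0,0.0,-0.159,2.1,-0.7,0.4,0.0,0.0,-0.159,2.2,-0.3,0.4,0.0,0.0,-0.159,2.2,0.0,0.4,0.0,0.0,-0.159,2.2,0.4,0.4,0.0,0.0,-0.159]]
```

Request:
{"op": "carry_out", "data": {
  "motion": [0.7,-2.1,0.4,0,0,-0.159,1.0,-2.0,0.4,0,0,-0.159,1.3,-1.8,0.4,0,0,-0.159,1.6,-1.6,0.4,0,0,-0.159,1.8,-1.3,0.4,0,0,-0.159,2.0,-1.0,0.4,0,0,-0.159,2.1,-0.7,0.4,0,0,-0.159,2.2,-0.3,0.4,0,0,-0.159]
}}

```text
clock: 10.18
tool_pos: [0.4652, 0.3391, 0.211]
eef_rot: [0.336, 0.942, -0.0, 0.0]
contact_force: [0.1, 0.1, 0.0]
opening: 0.999
```

Request:
{"op": "carry_out", "data": {
  "motion": [2.2,0,0.4,0,0,-0.159,2.2,0.4,0.4,0,0,-0.159,0,0,0,0,0,0,0,0,0,0,0,0]
}}

```text
clock: 10.68
tool_pos: [0.4328, 0.3666, 0.2032]
eef_rot: [0.187, 0.982, -0.0, 0.001]
contact_force: [0.7, -0.7, 0.3]
opening: 1.002
```

Run:
```python
from h import *
s,T,P,st=shot('wrist','w2')
V=P.reshape(-1,3); m=(np.abs(V[:,0]-.43)<.07)&(np.abs(V[:,1]-.367)<.07)&(V[:,2]>.045)&(V[:,2]<.075)
print('bar',line(V[m]))
s,T,P,st=shot('top','top1')
V=P.reshape(-1,3); m=(np.abs(V[:,0]-.60)<.05)&(np.abs(V[:,1]-.22)<.05)&(V[:,2]>.085)&(V[:,2]<.11)
print('jar',line(V[m]))
plan(.43,.367,.10,158.5)
```

```text
bar (array([428.8, 367.8]), np.float32(-21.1), array([13., 95.]), np.float64(56.9))
jar (array([601.6, 222.9]), np.float32(45.5), array([47., 49.]), np.float64(94.7))
tilt 0.07 psi 158.4 pos [0.433  0.3664 0.2032] turn 0.1 n 2 q [-0.4   0.83 -0.68  1.82  0.74  0.77 -0.28] t 10.78
[[0.1,-0.0,5.2,0.0,0.0,-0.001,0.1,-0.0,5.2,0.0,0.0,-0.001]]
```

Request:
{"op": "carry_out", "data": {
  "motion": [0.4,0,0,0,0,0,0,0,4,0,0,0,0,0,4,0,0,0,0,0,2.9,0,0,0,0,0,0,0,0,0]
}}

```text
clock: 11.4
tool_pos: [0.4274, 0.3677, 0.0926]
eef_rot: [0.185, 0.983, -0.002, -0.001]
contact_force: [-0.2, -0.4, 0.4]
opening: 1.001
```

Request:
{"op": "carry_out", "data": {
  "motion": [0,0,0,0,0,0,0,0,0,0,0,0,0,0,0,0,0,0,0,0,0,0,0,0,0,0,0,0,0,0,0,0,0,0,0,0,0,0,0,0,0,0],
  "hand": 0.5,
  "grip_force": 55
}}

```text
clock: 12.28
tool_pos: [0.428, 0.3688, 0.0942]
eef_rot: [0.185, 0.983, -0.0, -0.0]
contact_force: [0.3, -0.4, -0.4]
opening: 0.229
```

Request:
{"op": "carry_out", "data": {
  "motion": [0,0,0,0,0,0,0,0,0,0,0,0,0,0,-3,0,0,0,0,0,-4,0,0,0,0,0,-4,0,0,0,0,0,-2.5,0,0,0,0,0,0,0,0,0]
}}

```text
clock: 13.15
tool_pos: [0.4284, 0.3693, 0.2303]
eef_rot: [0.185, 0.983, 0.001, 0.001]
contact_force: [-0.1, 0.6, -4.4]
opening: 0.121
```

Run:
```python
from h import *
plan(.47,.18,.235,80,n=10)
w=np.radians(4.5)
# deck origin from rails/hood
s,T,P,st=shot('top'); V=P.reshape(-1,3); V=V[~np.isnan(V).any(1)]
a=np.array([np.cos(w),np.sin(w)]); b=np.array([-np.sin(w),np.cos(w)]); c=np.array([.5,0])
L=np.c_[(V[:,:2]-c)@a,(V[:,:2]-c)@b,V[:,2]]
h=L[(L[:,2]>.108)&(L[:,2]<.125)&(L[:,0]>0)&(np.abs(L[:,1])<.15)&(L[:,0]<.25)]
print('hood x',np.percentile(h[:,0],[1,5,95,99]).round(4),'y',np.percentile(h[:,1],[1,5,95,99]).round(4))
r=L[(L[:,2]>.045)&(L[:,2]<.065)&(L[:,0]>-.2)&(L[:,0]<0.03)&(np.abs(L[:,1])<.14)]
for x0 in (-.14,-.07,0): 
    q=r[np.abs(r[:,0]-x0)<.02]; 
    for sgn in (1,-1): k=q[(q[:,1]*sgn>.05)&(q[:,1]*sgn<.115)]; print(x0,sgn,np.percentile(k[:,1],[5,50,95]).round(4),len(k))
d=L[(L[:,2]>.025)&(L[:,2]<.065)&(np.abs(L[:,1])<.1)&(L[:,0]<.0)]; print('front',np.percentile(d[:,0],[.2,1,2]).round(4), 'deck z',np.median(d[:,2]))
```

```text
tilt 0.16 psi 158.6 pos [0.4284 0.3693 0.2303] turn -78.6 n 10 q [-0.39  0.79 -0.72  1.8   0.7   0.81 -0.26] t 13.15
[[-1.1,-1.6,-0.0,0.0,0.0,0.137,-1.3,-1.4,-0.0,0.0,0.0,0.137,-1.5,-1.3,-0.0,0.0,0.0,0.137,-1.6,-1.0,-0.0,0.0,0.0,0.137,-1.8,-0.8,-0.0,0.0,0.0,0.137,-1.9,-0.6,-0.0,0.0,0.0,0.137,-1.9,-0.3,-0.0,0.0,0.0,0.137,-1.9,-0.0,-0.0,0.0,0.0,0.137,-1.9,0.2,-0.0,0.0,0.0,0.137,-1.9,0.5,-0.0,0.0,0.0,0.137]]
hood x [0.0829 0.0864 0.1661 0.17  ] y [-0.0852 -0.0775  0.1067  0.1147]
-0.14 1 [0.1025 0.1066 0.1115] 60
-0.14 -1 [-0.0809 -0.0764 -0.072 ] 59
-0.07 1 [0.1019 0.1064 0.1115] 63
-0.07 -1 [-0.0812 -0.0766 -0.0724] 59
0 1 [0.1018 0.1061 0.1114] 64
0 -1 [-0.1147 -0.0773 -0.0722] 63
front [-0.473  -0.4451 -0.4333] deck z 0.030631094498523748
```

Request:
{"op": "carry_out", "data": {
  "motion": [-1.1,-1.6,0,0,0,0.137,-1.3,-1.4,0,0,0,0.137,-1.5,-1.3,0,0,0,0.137,-1.6,-1.0,0,0,0,0.137,-1.8,-0.8,0,0,0,0.137,-1.9,-0.6,0,0,0,0.137,-1.9,-0.3,0,0,0,0.137,-1.9,0,0,0,0,0.137]
}}

```text
clock: 14.2
tool_pos: [0.462, 0.2163, 0.2274]
eef_rot: [0.672, 0.741, -0.002, -0.0]
contact_force: [-0.1, 0.2, -3.1]
opening: 0.122
```

Run:
```python
from h import *
plan(.43,.0096,.23,4.3,n=11)
```

```text
tilt 0.21 psi 95.6 pos [0.462  0.2163 0.2274] turn -91.3 n 11 q [-0.27  0.68 -0.42  1.97  0.49  0.59 -0.92] t 14.2
[[-1.8,-0.5,-0.0,0.0,0.0,0.145,-1.9,-0.2,-0.0,0.0,0.0,0.145,-1.9,0.1,-0.0,0.0,0.0,0.145,-1.9,0.3,-0.0,0.0,0.0,0.145,-1.8,0.6,-0.0,0.0,0.0,0.145,-1.7,0.9,-0.0,0.0,0.0,0.145,-1.5,1.1,-0.0,0.0,0.0,0.145,-1.4,1.3,-0.0,0.0,0.0,0.145,-1.2,1.5,-0.0,0.0,0.0,0.145,-0.9,1.7,-0.0,0.0,0.0,0.145,-0.7,1.8,-0.0,0.0,0.0,0.145]]
```

Request:
{"op": "carry_out", "data": {
  "motion": [-1.8,-0.5,0,0,0,0.145,-1.9,-0.2,0,0,0,0.145,-1.9,0.1,0,0,0,0.145,-1.9,0.3,0,0,0,0.145,-1.8,0.6,0,0,0,0.145,-1.7,0.9,0,0,0,0.145,-1.5,1.1,0,0,0,0.145,-1.4,1.3,0,0,0,0.145]
}}

```text
clock: 15.2
tool_pos: [0.4387, 0.0666, 0.2279]
eef_rot: [0.968, 0.251, -0.001, 0.0]
contact_force: [0.1, -0.5, -2.9]
opening: 0.128
```

Request:
{"op": "carry_out", "data": {
  "motion": [-1.2,1.5,0,0,0,0.145,-0.9,1.7,0,0,0,0.145,-0.7,1.8,0,0,0,0.145,0,0,0,0,0,0,0,0,0,0,0,0]
}}

```text
clock: 15.82
tool_pos: [0.4312, 0.0111, 0.2286]
eef_rot: [0.999, 0.04, -0.0, -0.0]
contact_force: [1.1, -0.3, -3.7]
opening: 0.126
```

Run:
```python
from h import *
s,T,P,st=shot('wrist','w3'); s,T,P,st=shot('top','top2'); V=P.reshape(-1,3)
m=(V[:,2]>.12)&(V[:,2]<.17)&(V[:,0]<.6)&(V[:,0]>.25)&(abs(V[:,1])<.12)
print('trayrim',line(V[m]))
a=cv2.imread('pics/w3.png'); b=cv2.imread('pics/top2.png')[150:320,200:420]
b=cv2.resize(b,(621,480)); cv2.imwrite('pics/c3.png',cv2.resize(np.hstack([a,b]),None,fx=.63,fy=.63))
plan(.4325,.0096,.2,4.3)
```

```text
trayrim (array([459. ,  12.4]), np.float32(5.0), array([160., 279.]), np.float64(139.9))
tilt 0.03 psi 4.6 pos [0.4314 0.0113 0.2289] turn -0.3 n 1 q [-0.12  0.59 -0.03  2.21  0.04  0.35 -1.67] t 15.93
[[0.1,0.2,2.9,0.0,0.0,0.006]]
```

View pics/c3.png

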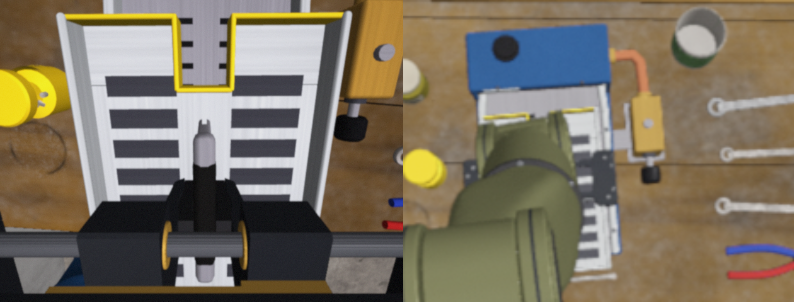

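Request:
{"op": "carry_out", "data": {
  "motion": [0.1,0.2,2.5,0,0,0,0,0,2.5,0,0,0,0,0,2,0,0,0,0,0,1,0,0,0,0,0,1,0,0,0,0,0,0.6,0,0,0,0,0,0,0,0,0]
}}

```text
clock: 16.8
tool_pos: [0.4325, 0.0084, 0.1331]
eef_rot: [0.999, 0.039, -0.0, 0.0]
contact_force: [1.0, -0.2, -3.4]
opening: 0.123
```

Request:
{"op": "carry_out", "data": {
  "motion": [0,0,0.4,0,0,0,0,0,0.3,0,0,0,0,0,0,0,0,0]
}}

```text
clock: 17.18
tool_pos: [0.4325, 0.0084, 0.1261]
eef_rot: [0.999, 0.039, -0.0, 0.0]
contact_force: [-0.1, 0.2, -2.7]
opening: 0.127
```

Request:
{"op": "carry_out", "data": {
  "motion": [0,0,0.15,0,0,0,0,0,0.1,0,0,0,0,0,0,0,0,0]
}}

```text
clock: 17.55
tool_pos: [0.4326, 0.0083, 0.1241]
eef_rot: [0.999, 0.039, 0.0, 0.0]
contact_force: [-0.3, -0.5, 2.4]
opening: 0.121
```

Request:
{"op": "carry_out", "data": {
  "motion": [0,0,0,0,0,0,0,0,0,0,0,0,0,0,0,0,0,0,0,0,-3,0,0,0,0,0,-5,0,0,0,0,0,-5,0,0,0,0,0,-5,0,0,0],
  "hand": 6
}}

```text
clock: 18.42
tool_pos: [0.4321, 0.0083, 0.3053]
eef_rot: [0.999, 0.039, -0.0, 0.0]
contact_force: [1.6, 0.2, -0.1]
opening: 0.68
```

Run:
```python
from h import *
plan(.45,-.33,.32,90,n=10)
```

```text
tilt 0.02 psi 4.5 pos [0.4321 0.0083 0.3053] turn 85.5 n 10 q [-0.09  0.44 -0.05  2.12  0.04  0.58 -1.66] t 18.43
[[-0.1,3.4,-0.1,0.0,0.0,-0.149,-0.6,3.3,-0.1,0.0,0.0,-0.149,-1.1,3.2,-0.1,0.0,0.0,-0.149,-1.5,3.0,-0.1,0.0,0.0,-0.149,-2.0,2.8,-0.1,0.0,0.0,-0.149,-2.4,2.4,-0.1,0.0,0.0,-0.149,-2.7,2.1,-0.1,0.0,0.0,-0.149,-3.0,1.6,-0.1,0.0,0.0,-0.149,-3.2,1.2,-0.1,0.0,0.0,-0.149,-3.3,0.7,-0.1,0.0,0.0,-0.149]]
```

Request:
{"op": "carry_out", "data": {
  "motion": [-0.1,3.4,-0.1,0,0,-0.149,-0.6,3.3,-0.1,0,0,-0.149,-1.1,3.2,-0.1,0,0,-0.149,-1.5,3.0,-0.1,0,0,-0.149,-2.0,2.8,-0.1,0,0,-0.149,-2.4,2.4,-0.1,0,0,-0.149,-2.7,2.1,-0.1,0,0,-0.149,-3.0,1.6,-0.1,0,0,-0.149]
}}

```text
clock: 19.42
tool_pos: [0.4455, -0.2639, 0.3116]
eef_rot: [0.804, 0.595, -0.0, -0.0]
contact_force: [-0.4, -0.6, -0.1]
opening: 0.682
```

Request:
{"op": "carry_out", "data": {
  "motion": [-3.2,1.2,-0.1,0,0,-0.149,-3.3,0.7,-0.1,0,0,-0.149,0,0,0,0,0,0,0,0,0,0,0,0],
  "hand": 5
}}

```text
clock: 19.92
tool_pos: [0.4496, -0.3295, 0.3135]
eef_rot: [0.708, 0.706, 0.0, -0.001]
contact_force: [-0.3, 0.0, 0.1]
opening: 0.569
```

```bash
cat >> h.py <<'E'
def tools(s,P,zmin=.0015,box=(.27,.68,-.46,-.19)):
    "metal/coloured blobs above the bench in the tool area, by height + colour contrast"
    f=s['frame']; hsv=cv2.cvtColor(f,cv2.COLOR_RGB2HSV).astype(int)
    x,y,z=P[...,0],P[...,1],P[...,2]
    m=(x>box[0])&(x<box[1])&(y>box[2])&(y<box[3])&(z>zmin)&(z<.03)
    m=cv2.morphologyEx(m.astype(np.uint8),cv2.MORPH_OPEN,np.ones((3,3)))
    n,l,stt,_=cv2.connectedComponentsWithStats(m)
    for i in range(1,n):
        if stt[i,4]>250: print('blob',stt[i].tolist(),*line(P[l==i]))
def masks(s,P,names=('pliers_c','spanner_long_c','spanner_mid_c','spanner_short_c')):
    for t in names:
        for d in finder.masks_of(s,t)[:3]:
            if d['p']>.3: print(t[:12],round(d['p'],2),np.round(d['extent']).tolist(),*line(P[d['pixels']]))
E
python3 - <<'E'
from h import *
s,T,P,st=shot('wrist','w4'); print(st['tool_pos'].round(4))
masks(s,P); tools(s,P)
E
```

```text
[ 0.4496 -0.3295  0.3135]
pliers_c 0.56 [178.0, 118.0, 238.0, 281.0] [ 336.7 -345. ] -86.3 [ 56. 171.] 11.5
spanner_mid_ 0.96 [278.0, 102.0, 308.0, 263.0] [ 418.3 -326.8] 87.2 [ 28. 167.] 4.9
spanner_shor 0.89 [365.0, 109.0, 390.0, 250.0] [ 501.6 -322.2] -86.4 [ 25. 140.] 4.9
spanner_shor 0.58 [373.0, 0.0, 474.0, 11.0] [ 536.5 -162.3] -0.5 [ 8. 91.] 5.8
blob [523, 36, 35, 71, 979] [ 646.2 -223.7] -65.0 [21. 65.] 17.6
blob [439, 89, 36, 193, 2906] [ 582.5 -331.6] -82.2 [ 33. 198.] 4.9
blob [280, 101, 28, 164, 2038] [ 416.5 -327.5] 88.6 [ 28. 169.] 5.0
blob [366, 111, 25, 138, 1558] [ 501.8 -322.2] -86.4 [ 25. 140.] 5.0
blob [179, 118, 60, 165, 3860] [ 338.  -344.3] -87.2 [ 52. 170.] 11.5
```

View pics/w4.png

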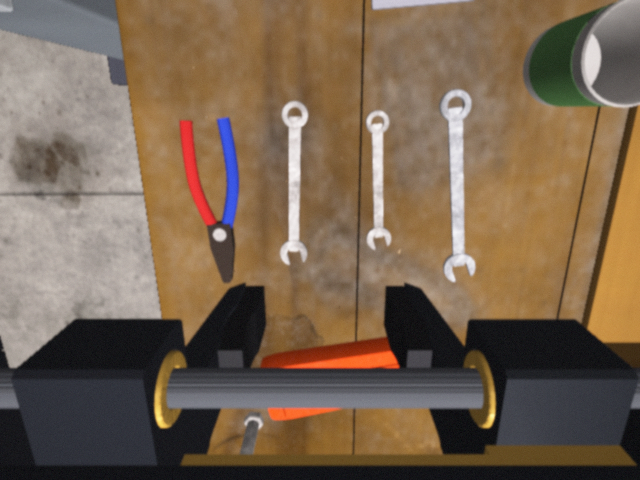

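```bash
cat >> h.py <<'E'
def shank(P,c,half=.045,zmin=.0015,w=.03,off=0.):
    "centre of x over |y-(c_y+off)|<half band, and angle"
    V=P.reshape(-1,3); V=V[~np.isnan(V).any(1)]
    V=V[(abs(V[:,1]-c[1]-off)<half)&(abs(V[:,0]-c[0])<w)&(V[:,2]>zmin)&(V[:,2]<.03)]
    k=np.polyfit(V[:,1]-c[1],V[:,0],1); return 'x at centre',(k[1]*1000).round(1),'deg',np.degrees(np.arctan2(1,k[0])).round(1),'z',(np.median(V[:,2])*1000).round(1),len(V)
E
python3 - <<'E'
from h import *
s,T,P,st=shot('wrist')
for n,c in dict(long=(.5825,-.3316),short=(.5018,-.3222),mid=(.4165,-.3275)).items(): print(n,shank(P,c))
print('pl jaw',shank(P,(.338,-.40),half=.02))
plan(.5825,-.3316,.12,90)
E
```

```text
long ('x at centre', np.float64(583.7), 'deg', np.float64(95.5), 'z', np.float64(4.3), 1383)
short ('x at centre', np.float64(501.9), 'deg', np.float64(92.5), 'z', np.float64(4.2), 1073)
mid ('x at centre', np.float64(417.3), 'deg', np.float64(89.3), 'z', np.float64(4.2), 1215)
pl jaw ('x at centre', np.float64(341.6), 'deg', np.float64(91.2), 'z', np.float64(12.1), 781)
tilt 0.01 psi 89.9 pos [ 0.45   -0.3297  0.3139] turn 0.1 n 5 q [ 0.86  0.62 -0.53  1.75  0.39  0.88  0.16] t 20.23
[[-0.0,2.7,3.9,0.0,0.0,-0.0,-0.0,2.7,3.9,0.0,0.0,-0.0,-0.0,2.7,3.9,0.0,0.0,-0.0,-0.0,2.7,3.9,0.0,0.0,-0.0,-0.0,2.7,3.9,0.0,0.0,-0.0]]
```

Request:
{"op": "carry_out", "data": {
  "motion": [0,2.7,3.9,0,0,-0.03,0,2.7,3.9,0,0,-0.03,0,2.7,3.9,0,0,-0.03,-0.1,2.7,3.9,0,0,0,-0.1,2.6,3.8,0,0,0,0,0,0,0,0,0],
  "hand": 4
}}

```text
clock: 20.98
tool_pos: [0.5837, -0.3234, 0.1166]
eef_rot: [0.675, 0.738, -0.0, -0.002]
contact_force: [-1.2, -0.3, 0.3]
opening: 0.453
```

Run:
```python
from h import *
s,T,P,st=shot('wrist')
print(shank(P,(.5837,-.3316)),shank(P,(.5837,-.3316),.03)); tools(s,P,box=(.55,.63,-.46,-.2))
plan(.5837,-.332,.0655,95)
```

```text
('x at centre', np.float64(584.2), 'deg', np.float64(96.7), 'z', np.float64(4.3), 3759) ('x at centre', np.float64(584.1), 'deg', np.float64(97.0), 'z', np.float64(4.3), 2497)
blob [290, 82, 61, 286, 7691] [ 581.3 -311.2] -83.3 [ 29. 158.] 4.7
tilt 0.14 psi 95.1 pos [ 0.5835 -0.3246  0.1187] turn -0.1 n 1 q [ 0.65  1.01 -0.42  1.53  0.55  0.72  0.08] t 21.02
[[-0.7,-0.0,5.3,0.0,0.0,0.001]]
```

Request:
{"op": "carry_out", "data": {
  "motion": [-0.7,0.05,2.5,0,0,-0.03,0,0,2.6,0,0,0,0,0,0.1,0,0,0,0,0,0,0,0,0]
}}

```text
clock: 21.52
tool_pos: [0.5853, -0.3332, 0.0698]
eef_rot: [0.665, 0.747, 0.0, 0.001]
contact_force: [-0.1, 0.1, -0.3]
opening: 0.455
```

Request:
{"op": "carry_out", "data": {
  "motion": [0,0,0.4,0,0,0,0,0,0,0,0,0,0,0,0,0,0,0]
}}

```text
clock: 21.9
tool_pos: [0.5852, -0.3329, 0.0645]
eef_rot: [0.665, 0.747, 0.0, 0.001]
contact_force: [-0.3, -0.4, 4.3]
opening: 0.454
```

Request:
{"op": "carry_out", "data": {
  "motion": [0,0,-0.07,0,0,0,0,0,0,0,0,0,0,0,0,0,0,0,0,0,0,0,0,0,0,0,0,0,0,0,0,0,0,0,0,0],
  "hand": 0,
  "grip_force": 45
}}

```text
clock: 22.65
tool_pos: [0.585, -0.3327, 0.0646]
eef_rot: [0.665, 0.747, 0.0, 0.0]
contact_force: [0.9, -0.1, 3.7]
opening: 0.137
```

Request:
{"op": "carry_out", "data": {
  "motion": [0,0,-2,0,0,0,0,0,-4,0,0,0,0,0,-4,0,0,0,0,0,-3,0,0,0,0,0,0,0,0,0]
}}

```text
clock: 23.28
tool_pos: [0.5861, -0.3331, 0.1976]
eef_rot: [0.665, 0.747, 0.001, 0.003]
contact_force: [0.5, -0.2, -2.5]
opening: 0.138
```

```bash
cat >> h.py <<'E'
W=np.radians(4.3); WO=np.array([.5123,.0159])
def deck(x,y): return WO+np.array([x*np.cos(W)-y*np.sin(W),x*np.sin(W)+y*np.cos(W)])
def dplan(x,y,z,yaw,**k): p=deck(x,y); print(p.round(4)); plan(p[0],p[1],z,yaw,**k)
E
python3 - <<'E'
from h import *
print(monitor.get_state()['opening'])
# tray handle deck coords
dplan(-.08,.045,.21,5.5,n=10)
E
```

```text
0.13769626026845389
[0.4292 0.0548]
tilt 0.31 psi 96.7 pos [ 0.5861 -0.3331  0.1976] turn -91.2 n 10 q [ 0.69  0.91 -0.48  1.49  0.5   0.86  0.16] t 23.27
[[4.0,-1.1,-0.1,0.0,0.0,0.159,3.8,-1.7,-0.1,0.0,0.0,0.159,3.5,-2.3,-0.1,0.0,0.0,0.159,3.1,-2.8,-0.1,0.0,0.0,0.159,2.6,-3.3,-0.1,0.0,0.0,0.159,2.0,-3.7,-0.1,0.0,0.0,0.159,1.4,-3.9,-0.1,0.0,0.0,0.159,0.8,-4.1,-0.1,0.0,0.0,0.159,0.1,-4.2,-0.1,0.0,0.0,0.159,-0.5,-4.1,-0.1,0.0,0.0,0.159]]
```

Request:
{"op": "carry_out", "data": {
  "motion": [4.0,-1.1,-0.1,0,0,0.159,3.8,-1.7,-0.1,0,0,0.159,3.5,-2.3,-0.1,0,0,0.159,3.1,-2.8,-0.1,0,0,0.159,2.6,-3.3,-0.1,0,0,0.159,2.0,-3.7,-0.1,0,0,0.159,1.4,-3.9,-0.1,0,0,0.159,0.8,-4.1,-0.1,0,0,0.159]
}}

```text
clock: 24.28
tool_pos: [0.4583, -0.0219, 0.2017]
eef_rot: [0.979, 0.204, -0.001, -0.0]
contact_force: [0.2, 0.6, -2.6]
opening: 0.139
```

Request:
{"op": "carry_out", "data": {
  "motion": [0.1,-4.2,0,0,0,0.159,-0.5,-4.1,0,0,0,0.159,0,0,0,0,0,0,0,0,0,0,0,0]
}}

```text
clock: 24.78
tool_pos: [0.4282, 0.0537, 0.202]
eef_rot: [0.999, 0.049, -0.0, 0.0]
contact_force: [-0.3, -0.6, -1.0]
opening: 0.135
```

Run:
```python
from h import *
s,T,P,st=shot('wrist','w5'); print(st['opening'])
dplan(-.08,.045,.125,5.5)
```

```text
0.13536205112092659
[0.4292 0.0548]
tilt 0.06 psi 5.6 pos [0.4285 0.0532 0.2021] turn -0.1 n 2 q [-0.26  0.65  0.05  2.23 -0.12  0.26 -1.58] t 24.82
[[0.0,-0.1,3.9,0.0,0.0,0.001,0.0,-0.1,3.9,0.0,0.0,0.001]]
```

View pics/w5.png

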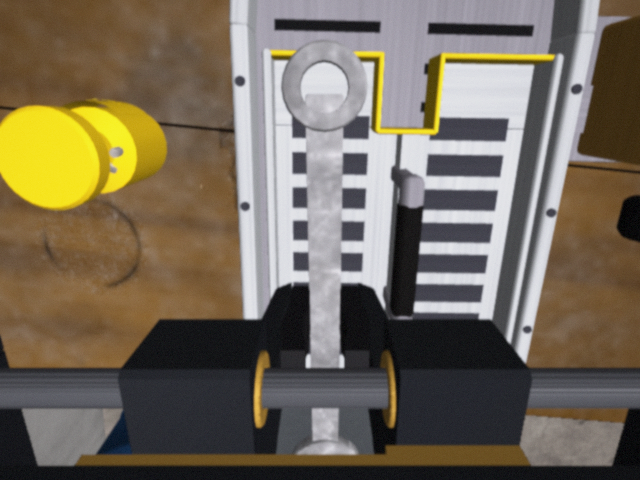

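Run:
```python
from h import *
s,T,P,st=shot('wrist'); V=P.reshape(-1,3); V=V[~np.isnan(V).any(1)]
D=V[:,:2]-WO; L=np.c_[D[:,0]*np.cos(W)+D[:,1]*np.sin(W),-D[:,0]*np.sin(W)+D[:,1]*np.cos(W),V[:,2]]
k=L[(L[:,2]>.12)&(L[:,2]<.16)&(L[:,0]>-.03)&(L[:,0]<.1)]; print('ring',k.max(0).round(4),k.min(0).round(4),np.percentile(k[:,0],99).round(4))
k=L[(L[:,2]>.05)&(L[:,2]<.064)&(L[:,0]>-.0)&(L[:,0]<.05)&(abs(L[:,1])<.075)]; print('front wall',np.percentile(k[:,0],[2,50,98]).round(4),len(k))
k=L[(L[:,2]>.08)&(L[:,2]<.095)&(abs(L[:,1])<.03)&(L[:,0]<0)]; print('bar',k.min(0),k.max(0))
```

```text
ring [0.0187 0.0606 0.1475] [-0.03    0.0313  0.1363] 0.0175
front wall [0.0015 0.0243 0.027 ] 1805
bar [-0.11819446 -0.00768233  0.08002095] [-0.03506021  0.00579293  0.09014754]
```

Request:
{"op": "carry_out", "data": {
  "motion": [0,-0.1,3,0,0,0,0,0,3,0,0,0,0,0,2,0,0,0,0,0,1,0,0,0,0,0,0.5,0,0,0,0,0,0,0,0,0]
}}

```text
clock: 25.62
tool_pos: [0.4336, 0.0556, 0.1116]
eef_rot: [0.999, 0.049, -0.003, 0.0]
contact_force: [-0.2, -0.1, -0.7]
opening: 0.143
```

Request:
{"op": "carry_out", "data": {
  "motion": [0,0,0.2,0,0,0,0,0,0.15,0,0,0,0,0,0,0,0,0]
}}

```text
clock: 26.0
tool_pos: [0.4339, 0.056, 0.1088]
eef_rot: [0.999, 0.049, -0.005, 0.0]
contact_force: [-0.4, 0.0, -0.9]
opening: 0.134
```

Run:
```python
from h import *
dplan(-.081,.045,.105,5.5)
```

```text
[0.4282 0.0547]
tilt 0.56 psi 5.6 pos [0.4339 0.056  0.1088] turn -0.1 n 1 q [-0.24  0.86  0.01  2.25 -0.2   0.04 -1.51] t 26.0
[[-0.6,0.1,0.4,0.0,0.0,0.002]]
```

Request:
{"op": "carry_out", "data": {
  "motion": [0,0,0,0,0,0,0,0,0,0,0,0,0,0,0,0,0,0,0,0,-3,0,0,0,0,0,-4,0,0,0,0,0,-4,0,0,0],
  "hand": 2.6
}}

```text
clock: 26.75
tool_pos: [0.4349, 0.0561, 0.2197]
eef_rot: [0.999, 0.049, -0.005, 0.0]
contact_force: [0.7, -0.1, -0.1]
opening: 0.292
```

Run:
```python
from h import *
s,T,P,st=shot('wrist','w6')
V=P.reshape(-1,3); m=(np.abs(V[:,0]-.43)<.07)&(np.abs(V[:,1]-.01)<.04)&(V[:,2]>.075)&(V[:,2]<.1)
print('bar',line(V[m]))
s,T,P,st=shot('top','top3'); b=cv2.imread('pics/top3.png')[150:320,200:460]
a=cv2.imread('pics/w6.png'); cv2.imwrite('pics/c6.png',cv2.resize(np.hstack([a,cv2.resize(b,(734,480))]),None,fx=.58,fy=.58))
dplan(-.08,-.0016,.2,4.3)
```

```text
bar (array([434.4,   9.2]), np.float32(4.6), array([13., 87.]), np.float64(86.9))
[0.4326 0.0083]
tilt 0.17 psi 5.6 pos [0.4366 0.0562 0.2216] turn -1.3 n 1 q [-0.3   0.62  0.1   2.19 -0.18  0.34 -1.52] t 26.85
[[-0.9,4.7,2.2,0.0,0.0,0.022]]
```

View pics/c6.png

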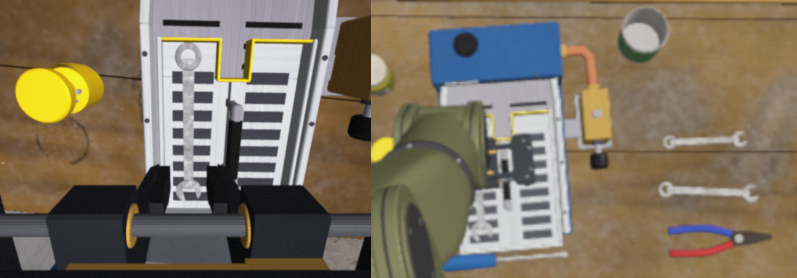

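Request:
{"op": "carry_out", "data": {
  "motion": [-0.8,4.7,0,0,0,0.022,0,0,3,0,0,0,0,0,3,0,0,0,0,0,2.5,0,0,0,0,0,1.1,0,0,0,0,0,0,0,0,0],
  "hand": 4
}}

```text
clock: 27.6
tool_pos: [0.4303, 0.0084, 0.1221]
eef_rot: [0.999, 0.038, -0.006, 0.0]
contact_force: [-0.2, -0.6, -0.0]
opening: 0.457
```

Request:
{"op": "carry_out", "data": {
  "motion": [0,0,0,0,0,0,0,0,0,0,0,0,0,0,0,0,0,0,0,0,0,0,0,0],
  "hand": 0.5
}}

```text
clock: 28.1
tool_pos: [0.431, 0.0084, 0.1232]
eef_rot: [0.999, 0.038, -0.004, 0.001]
contact_force: [-0.4, 0.1, 5.6]
opening: 0.129
```

Request:
{"op": "carry_out", "data": {
  "motion": [0,0,-0.1,0,0,0,1,0,0,0,0,0,1.2,0,0,0,0,0,1.2,0,0,0,0,0,1.0,0,0,0,0,0,0,0,0,0,0,0]
}}

```text
clock: 28.85
tool_pos: [0.4765, 0.012, 0.1233]
eef_rot: [0.999, 0.038, -0.003, 0.0]
contact_force: [0.4, 0.6, -2.9]
opening: 0.127
```

Request:
{"op": "carry_out", "data": {
  "motion": [0,0,0,0,0,0,0,0,0,0,0,0,0,0,0,0,0,0,0,0,-3,0,0,0,0,0,-5,0,0,0,0,0,-5,0,0,0,0,0,-3,0,0,0],
  "hand": 4
}}

```text
clock: 29.72
tool_pos: [0.4764, 0.0119, 0.2856]
eef_rot: [0.999, 0.038, -0.004, 0.0]
contact_force: [0.3, 1.0, -0.4]
opening: 0.451
```

Run:
```python
from h import *
s,T,P,st=shot('wrist')
V=P.reshape(-1,3); m=(np.abs(V[:,0]-.48)<.07)&(np.abs(V[:,1]-.01)<.04)&(V[:,2]>.075)&(V[:,2]<.1)
print('bar',line(V[m]),'deck',deck(-.0334,-.0016))
s,T,P,st=shot('top'); tools(s,P,zmin=.003)
plan(.417,-.327,.22,89.5,n=10)
```

```text
bar (array([475.1,  12.5]), np.float32(4.7), array([12., 95.]), np.float64(86.8)) deck [0.47911398 0.01180021]
blob [382, 290, 62, 17, 380] [ 333.8 -342.8] -76.2 [ 32. 170.] 11.7
tilt 0.18 psi 4.3 pos [0.4776 0.0119 0.2862] turn 85.2 n 10 q [-0.22  0.53  0.15  2.03 -0.14  0.6  -1.47] t 29.82
[[-0.9,3.3,0.7,0.0,0.0,-0.149,-1.3,3.2,0.7,0.0,0.0,-0.149,-1.8,2.9,0.7,0.0,0.0,-0.149,-2.2,2.6,0.7,0.0,0.0,-0.149,-2.6,2.3,0.7,0.0,0.0,-0.149,-2.9,1.9,0.7,0.0,0.0,-0.149,-3.1,1.4,0.7,0.0,0.0,-0.149,-3.3,0.9,0.7,0.0,0.0,-0.149,-3.4,0.4,0.7,0.0,0.0,-0.149,-3.4,-0.1,0.7,0.0,0.0,-0.149]]
```

Request:
{"op": "carry_out", "data": {
  "motion": [-0.9,3.3,0.7,0,0,-0.149,-1.3,3.2,0.7,0,0,-0.149,-1.8,2.9,0.7,0,0,-0.149,-2.2,2.6,0.7,0,0,-0.149,-2.6,2.3,0.7,0,0,-0.149,-2.9,1.9,0.7,0,0,-0.149,-3.1,1.4,0.7,0,0,-0.149,-3.3,0.9,0.7,0,0,-0.149]
}}

```text
clock: 30.82
tool_pos: [0.4263, -0.2589, 0.2267]
eef_rot: [0.804, 0.594, -0.004, -0.003]
contact_force: [0.2, 0.5, 0.3]
opening: 0.455
```

Request:
{"op": "carry_out", "data": {
  "motion": [-3.4,0.4,0.7,0,0,-0.149,-3.4,-0.1,0.7,0,0,-0.149,0,0,3,0,0,0,0,0,3,0,0,0,0,0,0,0,0,0,0,0,0,0,0,0]
}}

```text
clock: 31.58
tool_pos: [0.4141, -0.3252, 0.1545]
eef_rot: [0.709, 0.705, -0.004, -0.003]
contact_force: [-0.3, -0.5, 1.0]
opening: 0.454
```

Run:
```python
from h import *
s,T,P,st=shot('wrist'); print(st['tool_pos'])
tools(s,P,box=(.28,.55,-.46,-.2)); print(shank(P,(.417,-.327)))
plan(.417,-.327,.0645,89.5,n=1)
```

```text
[ 0.41405136 -0.32520637  0.15450908]
blob [309, 103, 51, 254, 5076] [ 416.5 -327. ] 88.8 [ 28. 167.] 4.9
blob [445, 118, 52, 202, 4057] [ 502.8 -317.1] -87.6 [ 25. 131.] 4.7
blob [145, 130, 100, 207, 7866] [ 338.  -323.8] -84.8 [ 53. 132.] 11.3
('x at centre', np.float64(417.3), 'deg', np.float64(88.1), 'z', np.float64(4.3), 2541)
tilt 0.5 psi 89.7 pos [ 0.4144 -0.3254  0.155 ] turn -0.2 n 1 q [ 0.74  0.81 -0.28  1.97  0.5   0.44  0.08] t 31.62
[[-0.2,0.3,9.0,0.0,0.0,0.004]]
```

Request:
{"op": "carry_out", "data": {
  "motion": [-0.2,0.3,2,0,0,0.02,0,0,3,0,0,0,0,0,2.5,0,0,0,0,0,1,0,0,0,0,0,0.2,0,0,0,0,0,0,0,0,0]
}}

```text
clock: 32.38
tool_pos: [0.4166, -0.3279, 0.0682]
eef_rot: [0.716, 0.698, -0.004, -0.002]
contact_force: [-0.8, -0.2, 0.9]
opening: 0.457
```

Request:
{"op": "carry_out", "data": {
  "motion": [0,0,0.2,0,0,0,0,0,0,0,0,0]
}}

```text
clock: 32.62
tool_pos: [0.4162, -0.3278, 0.0657]
eef_rot: [0.716, 0.698, -0.004, -0.003]
contact_force: [-0.3, 0.4, 0.0]
opening: 0.456
```

Request:
{"op": "carry_out", "data": {
  "motion": [0,0,0.08,0,0,0,0,0,0,0,0,0,0,0,0,0,0,0,0,0,0,0,0,0,0,0,0,0,0,0,0,0,0,0,0,0],
  "hand": 0,
  "grip_force": 45
}}

```text
clock: 33.38
tool_pos: [0.4164, -0.3277, 0.0646]
eef_rot: [0.716, 0.698, -0.004, -0.003]
contact_force: [0.9, -0.8, 2.8]
opening: 0.117
```

Request:
{"op": "carry_out", "data": {
  "motion": [0,0,-2,0,0,0,0,0,-4,0,0,0,0,0,-4,0,0,0,0,0,-3,0,0,0,0,0,0,0,0,0]
}}

```text
clock: 34.0
tool_pos: [0.4173, -0.328, 0.196]
eef_rot: [0.716, 0.698, -0.004, -0.002]
contact_force: [0.1, 0.7, -0.8]
opening: 0.119
```

Run:
```python
from h import *
print(monitor.get_state()['opening'])
# z axis tilt
print(R.from_quat(monitor.get_state()['eef_rot']).as_matrix()[:,2].round(4))
dplan(-.048,.030,.20,4.3,n=10)
```

```text
0.11909996316351765
[-0.008 -0.003 -1.   ]
[0.4622 0.0422]
tilt 0.49 psi 88.5 pos [ 0.4173 -0.328   0.196 ] turn -84.2 n 10 q [ 0.78  0.75 -0.33  1.94  0.46  0.54  0.1 ] t 34.0
[[3.7,0.4,-0.0,0.0,0.0,0.147,3.7,-0.2,-0.0,0.0,0.0,0.147,3.7,-0.7,-0.0,0.0,0.0,0.147,3.5,-1.3,-0.0,0.0,0.0,0.147,3.3,-1.8,-0.0,0.0,0.0,0.147,3.0,-2.2,-0.0,0.0,0.0,0.147,2.6,-2.6,-0.0,0.0,0.0,0.147,2.2,-3.0,-0.0,0.0,0.0,0.147,1.8,-3.3,-0.0,0.0,0.0,0.147,1.3,-3.5,-0.0,0.0,0.0,0.147]]
```

Request:
{"op": "carry_out", "data": {
  "motion": [3.7,0.4,0,0,0,0.147,3.7,-0.2,0,0,0,0.147,3.7,-0.7,0,0,0,0.147,3.5,-1.3,0,0,0,0.147,3.3,-1.8,0,0,0,0.147,3.0,-2.2,0,0,0,0.147,2.6,-2.6,0,0,0,0.147,2.2,-3.0,0,0,0,0.147]
}}

```text
clock: 35.0
tool_pos: [0.4524, -0.0308, 0.1925]
eef_rot: [0.983, 0.181, -0.007, 0.0]
contact_force: [0.1, 0.8, -0.6]
opening: 0.116
```

Request:
{"op": "carry_out", "data": {
  "motion": [1.8,-3.3,0,0,0,0.147,1.3,-3.5,0,0,0,0.147,0,0,0,0,0.007,0,0,0,0,0,0,0]
}}

```text
clock: 35.5
tool_pos: [0.4622, 0.0418, 0.1928]
eef_rot: [0.999, 0.038, -0.003, 0.001]
contact_force: [-0.7, -0.8, 0.6]
opening: 0.118
```

Run:
```python
from h import *
s,T,P,st=shot('wrist'); V=P.reshape(-1,3); V=V[~np.isnan(V).any(1)]
D=V[:,:2]-WO; L=np.c_[D[:,0]*np.cos(W)+D[:,1]*np.sin(W),-D[:,0]*np.sin(W)+D[:,1]*np.cos(W),V[:,2]]
k=L[(L[:,2]>.12)&(L[:,2]<.16)&(L[:,0]>-.01)&(L[:,0]<.07)&(abs(L[:,1])<.1)]; print('ring',k.max(0).round(4),k.min(0).round(4))
k=L[(L[:,2]>.035)&(L[:,2]<.045)&(L[:,0]>-.1)&(L[:,0]<.06)&(abs(L[:,1]-.04)<.033)]; print('long',len(k),np.percentile(k[:,1],[5,50,95]).round(4),k[:,0].max())
print(st['opening'],R.from_quat(st['eef_rot']).as_matrix()[:,2].round(4))
dplan(-.048,.027,.106,4.3)
```

```text
ring [0.0356 0.0422 0.1368] [-0.01    0.0173  0.1274]
long 6316 [0.0193 0.0481 0.0654] 0.05990150051684627
0.11778647444157772 [-0.0053 -0.0025 -1.    ]
[0.4624 0.0392]
tilt 0.31 psi 4.3 pos [0.4624 0.0413 0.193 ] turn 0.0 n 2 q [-0.28  0.69  0.15  2.15 -0.29  0.32 -1.39] t 35.55
2 x [np.float64(-0.0), np.float64(0.1), np.float64(4.3), 0, 0, np.float64(-0.0)]
```

Request:
{"op": "carry_out", "data": {
  "motion": [0,0.2,3,0,0,0,0,0,3,0,0,0,0,0,1.7,0,0,0,0,0,0.6,0,0,0,0,0,0.3,0,0,0,0,0,0,0,0,0]
}}

```text
clock: 36.3
tool_pos: [0.4632, 0.0402, 0.1079]
eef_rot: [0.999, 0.038, -0.001, 0.0]
contact_force: [-0.6, 0.5, -1.1]
opening: 0.115
```

Request:
{"op": "carry_out", "data": {
  "motion": [0,0,0.3,0,0,0,0,0,0,0,0,0]
}}

```text
clock: 36.55
tool_pos: [0.4634, 0.0406, 0.1047]
eef_rot: [0.999, 0.038, -0.001, 0.0]
contact_force: [-0.4, -0.0, -0.9]
opening: 0.118
```

Request:
{"op": "carry_out", "data": {
  "motion": [0,0,0,0,0,0,0,0,0,0,0,0,0,0,-3,0,0,0,0,0,-4,0,0,0,0,0,-4,0,0,0,0,0,-4,0,0,0],
  "hand": 2.2
}}

```text
clock: 37.3
tool_pos: [0.4633, 0.0401, 0.256]
eef_rot: [0.999, 0.037, -0.001, 0.001]
contact_force: [0.7, -0.8, -0.6]
opening: 0.25
```

Run:
```python
from h import *
s,T,P,st=shot('wrist','w7')
s,T,P,st=shot('top','top4'); b=cv2.imread('pics/top4.png')[150:320,200:460]
a=cv2.imread('pics/w7.png'); cv2.imwrite('pics/c7.png',cv2.resize(np.hstack([a,cv2.resize(b,(734,480))]),None,fx=.58,fy=.58))
plan(.502,-.322,.16,92.5,n=10)
```

```text
tilt 0.27 psi 4.3 pos [0.4653 0.0401 0.2579] turn 88.2 n 10 q [-0.33  0.58  0.23  2.09 -0.26  0.49 -1.4 ] t 37.4
[[0.1,3.6,1.0,0.0,0.0,-0.154,-0.5,3.6,1.0,0.0,0.0,-0.154,-1.0,3.5,1.0,0.0,0.0,-0.154,-1.5,3.3,1.0,0.0,0.0,-0.154,-2.0,3.0,1.0,0.0,0.0,-0.154,-2.5,2.7,1.0,0.0,0.0,-0.154,-2.8,2.3,1.0,0.0,0.0,-0.154,-3.2,1.8,1.0,0.0,0.0,-0.154,-3.4,1.3,1.0,0.0,0.0,-0.154,-3.6,0.8,1.0,0.0,0.0,-0.154]]
```

View pics/c7.png

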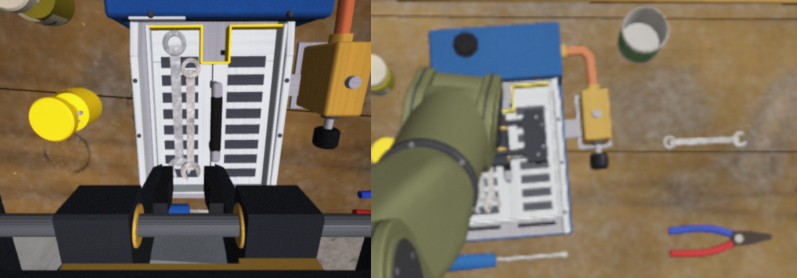

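Request:
{"op": "carry_out", "data": {
  "motion": [0.1,3.6,0,0,0,-0.154,-0.5,3.6,0.5,0,0,-0.154,-1.0,3.5,1,0,0,-0.154,-1.5,3.3,1,0,0,-0.154,-2.0,3.0,1,0,0,-0.154,-2.5,2.7,1,0,0,-0.154,-2.8,2.3,1,0,0,-0.154,-3.2,1.8,1,0,0,-0.154]
}}

```text
clock: 38.4
tool_pos: [0.4928, -0.2498, 0.1883]
eef_rot: [0.792, 0.61, -0.001, -0.001]
contact_force: [-0.1, 0.1, -0.4]
opening: 0.246
```

Request:
{"op": "carry_out", "data": {
  "motion": [-3.4,1.3,1,0,0,-0.154,-3.6,0.8,1,0,0,-0.154,0,0,2,0,0,0,0,0,0,0,0,0,0,0,0,0,0,0],
  "hand": 4
}}

```text
clock: 39.02
tool_pos: [0.501, -0.3208, 0.1497]
eef_rot: [0.691, 0.723, -0.001, -0.001]
contact_force: [0.0, 0.9, -0.6]
opening: 0.457
```

Run:
```python
from h import *
s,T,P,st=shot('wrist'); print(st['tool_pos'])
tools(s,P,box=(.28,.62,-.46,-.2)); print(shank(P,(.502,-.322),.035))
plan(.502,-.322,.0645,92.5,n=1)
```

```text
[ 0.50100564 -0.32077039  0.14970844]
blob [0, 126, 101, 223, 10072] [ 337.7 -328.9] -86.3 [ 53. 140.] 10.9
blob [310, 127, 39, 219, 3990] [ 502.  -322.2] -86.3 [ 25. 141.] 4.9
('x at centre', np.float64(502.4), 'deg', np.float64(93.1), 'z', np.float64(4.3), 1871)
tilt 0.13 psi 92.6 pos [ 0.5013 -0.3208  0.1501] turn -0.1 n 1 q [ 0.65  0.87 -0.28  1.77  0.41  0.56  0.16] t 39.08
[[-0.1,0.1,8.6,0.0,0.0,0.002]]
```

Request:
{"op": "carry_out", "data": {
  "motion": [-0.1,0.1,2.5,0,0,-0.01,0,0,3,0,0,0,0,0,2.2,0,0,0,0,0,0.6,0,0,0,0,0,0.2,0,0,0,0,0,0,0,0,0]
}}

```text
clock: 39.83
tool_pos: [0.5024, -0.3227, 0.0657]
eef_rot: [0.687, 0.726, -0.001, 0.0]
contact_force: [0.1, -0.3, 0.2]
opening: 0.452
```

Request:
{"op": "carry_out", "data": {
  "motion": [0,0,0.1,0,0,0,0,0,0,0,0,0,0,0,0,0,0,0,0,0,0,0,0,0,0,0,0,0,0,0,0,0,0,0,0,0],
  "hand": 0,
  "grip_force": 45
}}

```text
clock: 40.58
tool_pos: [0.5029, -0.3227, 0.0645]
eef_rot: [0.687, 0.726, -0.001, 0.0]
contact_force: [1.6, 0.0, 5.6]
opening: 0.1
```

Request:
{"op": "carry_out", "data": {
  "motion": [0,0,-2,0,0,0,0,0,-4,0,0,0,0,0,-4,0,0,0,0,0,-3,0,0,0,0,0,0,0,0,0]
}}

```text
clock: 41.2
tool_pos: [0.5026, -0.3231, 0.1965]
eef_rot: [0.688, 0.726, -0.001, 0.001]
contact_force: [-0.0, 0.1, -2.2]
opening: 0.101
```

Run:
```python
from h import *
print(monitor.get_state()['opening'])
dplan(-.05,-.052,.20,4.3,n=10)
```

```text
0.10069969312741223
[ 0.4663 -0.0397]
tilt 0.17 psi 93.1 pos [ 0.5026 -0.3231  0.1965] turn -88.8 n 10 q [ 0.68  0.81 -0.32  1.74  0.39  0.66  0.19] t 41.2
[[2.8,-0.2,-0.0,0.0,0.0,0.155,2.8,-0.6,-0.0,0.0,0.0,0.155,2.6,-1.1,-0.0,0.0,0.0,0.155,2.5,-1.5,-0.0,0.0,0.0,0.155,2.2,-1.8,-0.0,0.0,0.0,0.155,1.9,-2.1,-0.0,0.0,0.0,0.155,1.5,-2.4,-0.0,0.0,0.0,0.155,1.1,-2.6,-0.0,0.0,0.0,0.155,0.7,-2.8,-0.0,0.0,0.0,0.155,0.3,-2.8,-0.0,0.0,0.0,0.155]]
```

Request:
{"op": "carry_out", "data": {
  "motion": [2.8,-0.2,0,0,0,0.155,2.8,-0.6,0,0,0,0.155,2.6,-1.1,0,0,0,0.155,2.5,-1.5,0,0,0,0.155,2.2,-1.8,0,0,0,0.155,1.9,-2.1,0,0,0,0.155,1.5,-2.4,0,0,0,0.155,1.1,-2.6,0,0,0,0.155]
}}

```text
clock: 42.2
tool_pos: [0.4718, -0.0961, 0.1929]
eef_rot: [0.982, 0.189, -0.003, -0.0]
contact_force: [0.1, 0.7, -1.2]
opening: 0.101
```

Request:
{"op": "carry_out", "data": {
  "motion": [0.7,-2.8,0,0,0,0.155,0.3,-2.8,0,0,0,0.155,0,0,0,0,0,0,0,0,0,0,0,0]
}}

```text
clock: 42.7
tool_pos: [0.4652, -0.0414, 0.1933]
eef_rot: [0.999, 0.038, -0.002, 0.001]
contact_force: [-0.3, -1.0, -1.3]
opening: 0.104
```

Run:
```python
from h import *
print(monitor.get_state()['opening'])
dplan(-.05,-.052,.103,4.3)
```

```text
0.1042186637640173
[ 0.4663 -0.0397]
tilt 0.24 psi 4.4 pos [ 0.4652 -0.0414  0.1933] turn -0.1 n 2 q [-0.1   0.69  0.14  2.14 -0.28  0.33 -1.22] t 42.7
[[0.1,-0.1,4.5,0.0,0.0,0.001,0.1,-0.1,4.5,0.0,0.0,0.001]]
```

Request:
{"op": "carry_out", "data": {
  "motion": [0.1,-0.2,3,0,0,0,0,0,3,0,0,0,0,0,1.7,0,0,0,0,0,0.8,0,0,0,0,0,0.4,0,0,0,0,0,0,0,0,0]
}}

```text
clock: 43.45
tool_pos: [0.4663, -0.0388, 0.1048]
eef_rot: [0.999, 0.038, -0.001, 0.0]
contact_force: [0.3, 0.1, -1.9]
opening: 0.102
```

Request:
{"op": "carry_out", "data": {
  "motion": [0,0,0.2,0,0,0,0,0,0,0,0,0]
}}

```text
clock: 43.7
tool_pos: [0.4663, -0.0384, 0.1029]
eef_rot: [0.999, 0.038, -0.001, 0.0]
contact_force: [-0.4, 0.2, -0.6]
opening: 0.099
```

Release, rise, then head for the pliers.

Request:
{"op": "carry_out", "data": {
  "motion": [0,0,0,0,0,0,0,0,0,0,0,0,0,0,-3,0,0,0,0,0,-4,0,0,0,0,0,-4,0,0,0],
  "hand": 1.9
}}

```text
clock: 44.32
tool_pos: [0.4662, -0.0383, 0.2138]
eef_rot: [0.999, 0.038, -0.002, 0.0]
contact_force: [0.4, 0.1, -0.7]
opening: 0.216
```

Run:
```python
from h import *
plan(.341,-.39,.2,91,n=10)
```

```text
tilt 0.19 psi 4.3 pos [ 0.4662 -0.0383  0.2138] turn 86.7 n 10 q [-0.12  0.66  0.17  2.12 -0.28  0.38 -1.22] t 44.33
[[-1.5,3.4,0.1,0.0,0.0,-0.151,-2.0,3.1,0.1,0.0,0.0,-0.151,-2.5,2.8,0.1,0.0,0.0,-0.151,-2.9,2.4,0.1,0.0,0.0,-0.151,-3.2,1.9,0.1,0.0,0.0,-0.151,-3.4,1.4,0.1,0.0,0.0,-0.151,-3.6,0.9,0.1,0.0,0.0,-0.151,-3.7,0.4,0.1,0.0,0.0,-0.151,-3.7,-0.2,0.1,0.0,0.0,-0.151,-3.7,-0.8,0.1,0.0,0.0,-0.151]]
```

Request:
{"op": "carry_out", "data": {
  "motion": [-1.5,3.4,0.1,0,0,-0.151,-2.0,3.1,0.1,0,0,-0.151,-2.5,2.8,0.1,0,0,-0.151,-2.9,2.4,0.1,0,0,-0.151,-3.2,1.9,0.1,0,0,-0.151,-3.4,1.4,0.1,0,0,-0.151,-3.6,0.9,0.1,0,0,-0.151,-3.7,0.4,0.1,0,0,-0.151]
}}

```text
clock: 45.32
tool_pos: [0.3649, -0.3194, 0.2052]
eef_rot: [0.799, 0.601, -0.001, -0.001]
contact_force: [0.5, -0.5, -0.7]
opening: 0.215
```

Request:
{"op": "carry_out", "data": {
  "motion": [-3.7,-0.2,0.1,0,0,-0.151,-3.7,-0.8,0.1,0,0,-0.151,0,0,0,0,0,0,0,0,0,0,0,0],
  "hand": 5
}}

```text
clock: 45.82
tool_pos: [0.3402, -0.3881, 0.2032]
eef_rot: [0.702, 0.712, -0.001, -0.001]
contact_force: [0.6, 0.6, -0.3]
opening: 0.567
```

Run:
```python
from h import *
s,T,P,st=shot('wrist','w8'); print(st['tool_pos'],st['opening'])
tools(s,P,box=(.28,.62,-.48,-.2)); print(shank(P,(.341,-.40),.015))
for y in (-.375,-.385,-.395,-.405,-.415):
    V=P.reshape(-1,3); V=V[(abs(V[:,1]-y)<.003)&(abs(V[:,0]-.34)<.05)&(V[:,2]>.005)&(V[:,2]<.03)]; print(y,V.min(0).round(4),V.max(0).round(4))
plan(.341,-.39,.0645,91,n=1)
```

```text
[ 0.34023366 -0.38814801  0.20320005] 0.5672678160434074
blob [281, 24, 79, 250, 8209] [ 336.8 -344. ] -87.7 [ 52. 171.] 11.5
('x at centre', np.float64(340.6), 'deg', np.float64(92.0), 'z', np.float64(12.2), 1067)
-0.375 [ 0.3277 -0.378   0.0105] [ 0.3509 -0.372   0.0145]
-0.385 [ 0.3285 -0.388   0.0106] [ 0.3519 -0.382   0.0141]
-0.395 [ 0.3293 -0.398   0.0105] [ 0.3514 -0.392   0.014 ]
-0.405 [ 0.3323 -0.408   0.0104] [ 0.3501 -0.402   0.0135]
-0.415 [ 0.3346 -0.418   0.0106] [ 0.3489 -0.4121  0.0141]
tilt 0.15 psi 90.9 pos [ 0.3407 -0.3876  0.2033] turn 0.1 n 1 q [ 0.98  0.72 -0.35  1.98  0.48  0.53  0.3 ] t 45.88
[[-0.2,0.0,13.9,0.0,0.0,-0.002]]
```

View pics/w8.png

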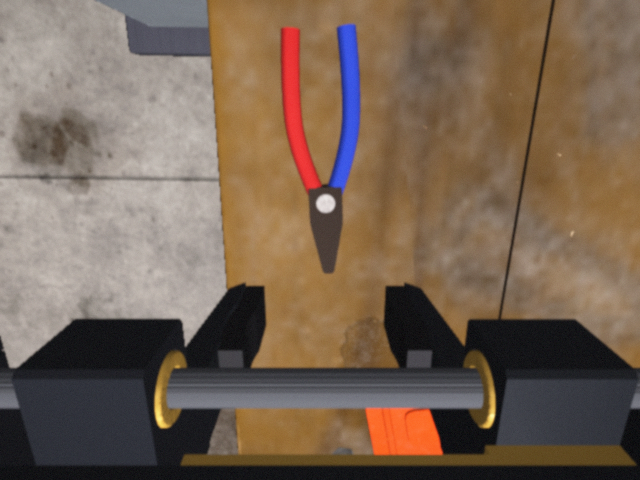

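Request:
{"op": "carry_out", "data": {
  "motion": [0,0,4,0,0,-0.01,0,0,4,0,0,0,0,0,3.5,0,0,0,0,0,1.4,0,0,0,0,0,0.6,0,0,0,0,0,0,0,0,0]
}}

```text
clock: 46.62
tool_pos: [0.3403, -0.3888, 0.0688]
eef_rot: [0.698, 0.716, -0.001, -0.0]
contact_force: [-0.6, -0.2, -0.6]
opening: 0.565
```

Request:
{"op": "carry_out", "data": {
  "motion": [0,0,0.1,0,0,0,0,0,0,0,0,0,0,0,0,0,0,0,0,0,0,0,0,0,0,0,0,0,0,0,0,0,0,0,0,0],
  "hand": 1,
  "grip_force": 58
}}

```text
clock: 47.38
tool_pos: [0.3401, -0.3891, 0.0677]
eef_rot: [0.698, 0.716, -0.001, -0.0]
contact_force: [0.1, 0.0, 5.9]
opening: 0.252
```

Request:
{"op": "carry_out", "data": {
  "motion": [0,0,-1.5,0,0,0,0,0,-3,0,0,0,0,0,-4,0,0,0,0,0,-4,0,0,0,0,0,-1,0,0,0,0,0,0,0,0,0]
}}

```text
clock: 48.12
tool_pos: [0.3398, -0.3888, 0.2024]
eef_rot: [0.698, 0.716, -0.001, -0.001]
contact_force: [0.8, 0.5, -1.7]
opening: 0.25
```

Run:
```python
from h import *
s,T,P,st=shot('wrist','w9'); print(st['opening'],st['tool_pos'])
V=P.reshape(-1,3); V=V[(abs(V[:,0]-.34)<.05)&(V[:,1]>-.38)&(V[:,1]<-.2)&(V[:,2]>.06)&(V[:,2]<.2)]
for y in (-.37,-.34,-.31,-.28,-.265):
  k=V[abs(V[:,1]-y)<.004]; print(y,len(k),k[:,2].max().round(4) if len(k) else '', k[:,0].min().round(4) if len(k) else '',k[:,0].max().round(4) if len(k) else '')
print(V.max(0))
dplan(-.048,.003,.2,4.3,n=10)
```

```text
0.24960007353079774 [ 0.33982751 -0.38884322  0.20236578]
-0.37 1227 0.1483 0.3245 0.351
-0.34 1465 0.1472 0.3136 0.359
-0.31 1692 0.1467 0.3088 0.3616
-0.28 1879 0.1451 0.3081 0.3601
-0.265 0   
[ 0.36578086 -0.27507235  0.19437739]
[0.4642 0.0153]
tilt 0.23 psi 91.4 pos [ 0.3396 -0.3886  0.2015] turn -87.1 n 10 q [ 0.99  0.73 -0.37  1.98  0.5   0.53  0.29] t 48.17
[[4.0,1.3,0.0,0.0,0.0,0.152,4.2,0.7,0.0,0.0,0.0,0.152,4.2,0.1,0.0,0.0,0.0,0.152,4.2,-0.6,0.0,0.0,0.0,0.152,4.1,-1.2,0.0,0.0,0.0,0.152,3.8,-1.8,0.0,0.0,0.0,0.152,3.5,-2.3,0.0,0.0,0.0,0.152,3.1,-2.9,0.0,0.0,0.0,0.152,2.7,-3.3,0.0,0.0,0.0,0.152,2.1,-3.7,0.0,0.0,0.0,0.152]]
```

Run:
```python
from h import *
dplan(-.001,-.036,.2,184.3,n=11)
```

```text
[ 0.514  -0.0201]
tilt 0.23 psi 91.4 pos [ 0.3396 -0.3886  0.2015] turn 92.9 n 11 q [ 0.99  0.73 -0.37  1.98  0.5   0.53  0.29] t 48.17
[[3.3,1.7,0.0,0.0,0.0,-0.147,3.0,2.1,0.0,0.0,0.0,-0.147,2.7,2.6,0.0,0.0,0.0,-0.147,2.3,2.9,0.0,0.0,0.0,-0.147,1.8,3.2,0.0,0.0,0.0,-0.147,1.3,3.5,0.0,0.0,0.0,-0.147,0.8,3.6,0.0,0.0,0.0,-0.147,0.3,3.7,0.0,0.0,0.0,-0.147,-0.3,3.7,0.0,0.0,0.0,-0.147,-0.8,3.6,0.0,0.0,0.0,-0.147,-1.3,3.5,0.0,0.0,0.0,-0.147]]
```

Request:
{"op": "carry_out", "data": {
  "motion": [3.3,1.7,0,0,0,-0.147,3.0,2.1,0,0,0,-0.147,2.7,2.6,0,0,0,-0.147,2.3,2.9,0,0,0,-0.147,1.8,3.2,0,0,0,-0.147,1.3,3.5,0,0,0,-0.147,0.8,3.6,0,0,0,-0.147,0.3,3.7,0,0,0,-0.147]
}}

```text
clock: 49.18
tool_pos: [0.4671, -0.12, 0.2]
eef_rot: [0.181, 0.983, -0.001, -0.003]
contact_force: [-0.2, 1.2, -3.0]
opening: 0.254
```

Request:
{"op": "carry_out", "data": {
  "motion": [-0.3,3.7,0,0,0,-0.147,-0.8,3.6,0,0,0,-0.147,-1.3,3.5,0,0,0,-0.147,0,0,0,0,0,0,0,0,0,0,0,0]
}}

```text
clock: 49.8
tool_pos: [0.514, -0.0213, 0.2]
eef_rot: [-0.035, 0.999, -0.001, -0.003]
contact_force: [0.1, -1.1, -1.7]
opening: 0.252
```

```bash
cat >> h.py <<'E'
def toL(V):
    D=V[...,:2]-WO; return np.concatenate([(D[...,:1]*np.cos(W)+D[...,1:]*np.sin(W)),(-D[...,:1]*np.sin(W)+D[...,1:]*np.cos(W)),V[...,2:]],-1)
E
python3 - <<'E'
from h import *
s,T,P,st=shot('wrist','w10'); print(st['opening'],R.from_quat(st['eef_rot']).as_matrix()[:,2].round(4))
L=toL(P.reshape(-1,3)); k=L[(L[:,2]>.115)&(L[:,2]<.17)&(L[:,0]<-.03)&(L[:,0]>-.2)&(abs(L[:,1]+.035)<.05)]
print('pliers',k.min(0).round(4),k.max(0).round(4))
dplan(-.001,-.036,.11,184.3)
E
```

```text
0.252065197975349 [-0.0063 -0.0019 -1.    ]
pliers [-0.1152 -0.065   0.1343] [-0.03   -0.0118  0.1453]
[ 0.514  -0.0201]
tilt 0.36 psi -176.0 pos [ 0.5139 -0.0218  0.2002] turn 0.3 n 2 q [ 0.38  0.8  -0.72  1.97  0.83  0.7   0.77] t 49.85
[[-0.0,0.1,4.5,0.0,0.0,-0.003,-0.0,0.1,4.5,0.0,0.0,-0.003]]
```

View pics/w10.png

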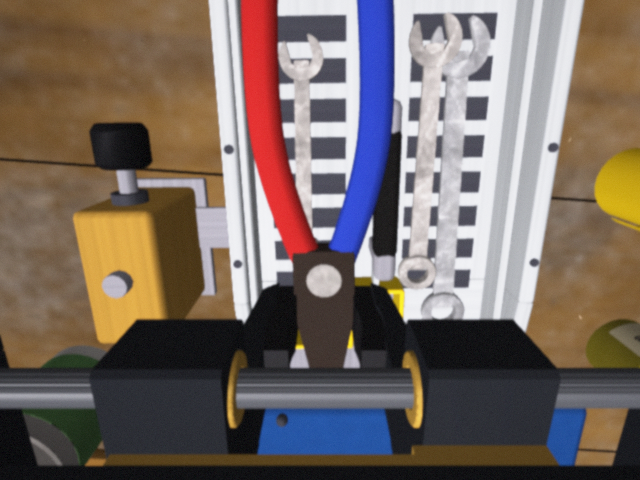

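Request:
{"op": "carry_out", "data": {
  "motion": [0,0,3,0,0,0,0,0,3,0,0,0,0,0,1.8,0,0,0,0,0,0.8,0,0,0,0,0,0.4,0,0,0,0,0,0,0,0,0]
}}

```text
clock: 50.6
tool_pos: [0.5147, -0.0219, 0.1116]
eef_rot: [-0.035, 0.999, -0.001, -0.002]
contact_force: [0.7, -2.6, -2.8]
opening: 0.257
```

Request:
{"op": "carry_out", "data": {
  "motion": [0,0,0.3,0,0,0,0,0,0,0,0,0]
}}

```text
clock: 50.85
tool_pos: [0.5152, -0.0219, 0.1089]
eef_rot: [-0.035, 0.999, -0.001, -0.001]
contact_force: [0.2, -5.1, -0.2]
opening: 0.255
```

Request:
{"op": "carry_out", "data": {
  "motion": [0,-0.3,0,0,0,0,0,0,0,0,0,0]
}}

```text
clock: 51.1
tool_pos: [0.5153, -0.0228, 0.1087]
eef_rot: [-0.036, 0.999, 0.001, -0.001]
contact_force: [-0.1, 0.7, -1.4]
opening: 0.247
```

Request:
{"op": "carry_out", "data": {
  "motion": [0,0,0,0,0,0,0,0,0,0,0,0,0,0,-3,0,0,0,0,0,-4,0,0,0,0,0,-5,0,0,0,0,0,-3,0,0,0],
  "hand": 2.9
}}

```text
clock: 51.85
tool_pos: [0.5158, -0.022, 0.2608]
eef_rot: [-0.036, 0.999, 0.001, 0.0]
contact_force: [1.2, -0.5, 0.5]
opening: 0.326
```

Run:
```python
from h import *
s,T,P,st=shot('wrist','w11'); print(st['opening'],st['tool_pos'])
V=P.reshape(-1,3); m=(np.abs(V[:,0]-.475)<.07)&(np.abs(V[:,1]-.012)<.03)&(V[:,2]>.078)&(V[:,2]<.1)
print('bar',line(V[m]),V[m].max(0),V[m].min(0))
L=toL(V); k=L[(L[:,0]>-.16)&(L[:,0]<.07)&(L[:,1]<-.01)&(L[:,1]>-.072)&(L[:,2]>.038)&(L[:,2]<.1)]; print('right lane max z',np.percentile(k[:,2],[50,99,99.9]))
k=L[(L[:,0]>-.16)&(L[:,0]<.07)&(L[:,1]>.01)&(L[:,1]<.072)&(L[:,2]>.036)&(L[:,2]<.1)]; print('left lane max z',np.percentile(k[:,2],[50,99,99.9]))
```

```text
0.32632951919830616 [ 0.51577826 -0.02196265  0.26075578]
bar (array([474.6,   9.8]), np.float32(5.1), array([13., 95.]), np.float64(86.8)) [0.52203803 0.01934212 0.08936562] [ 4.27334379e-01 -2.15039935e-04  7.80429257e-02]
right lane max z [0.05043981 0.05682508 0.08169798]
left lane max z [0.04068036 0.05714431 0.05878281]
```

View pics/w11.png

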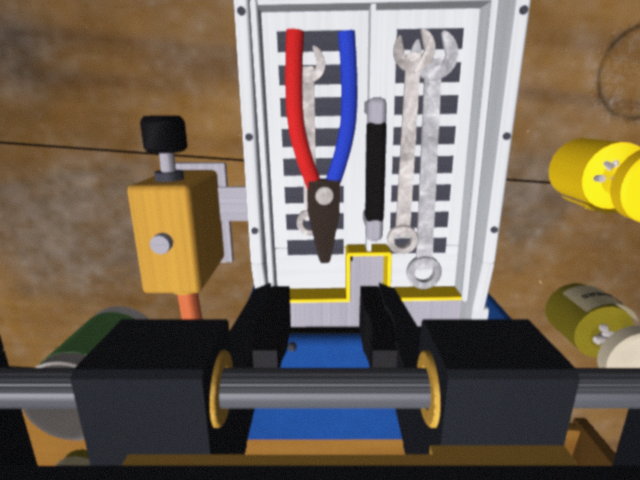

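Request:
{"op": "carry_out", "data": {
  "motion": [2.0,1.8,0,0,0,-0.015,1.9,1.7,0,0,0,0,0,0,4,0,0,0,0,0,4,0,0,0,0,0,3,0,0,0,0,0,0,0,0,0],
  "hand": 3.4
}}

```text
clock: 52.65
tool_pos: [0.4721, 0.0091, 0.147]
eef_rot: [-0.044, 0.999, 0.0, -0.003]
contact_force: [-0.5, 0.3, 0.3]
opening: 0.386
```

Run:
```python
from h import *
plan(.4746,.0098,.1245,185)
```

```text
tilt 0.4 psi -174.9 pos [0.4721 0.0091 0.147 ] turn -0.1 n 1 q [ 0.24  0.84 -0.58  2.12  1.02  0.5   0.52] t 52.65
[[-0.3,0.0,2.3,0.0,0.0,0.001]]
```

Request:
{"op": "carry_out", "data": {
  "motion": [-0.3,0.05,1.3,0,0,0,0,0,0.9,0,0,0,0,0,0,0,0,0]
}}

```text
clock: 53.02
tool_pos: [0.4763, 0.0089, 0.1264]
eef_rot: [-0.043, 0.999, -0.0, -0.001]
contact_force: [0.7, -0.1, 0.5]
opening: 0.385
```

Request:
{"op": "carry_out", "data": {
  "motion": [0,0,0,0,0,0,0,0,0,0,0,0,0,0,0,0,0,0,0,0,0,0,0,0],
  "hand": 0.5,
  "grip_force": 50
}}

```text
clock: 53.52
tool_pos: [0.4765, 0.0093, 0.1269]
eef_rot: [-0.043, 0.999, -0.0, -0.001]
contact_force: [0.2, 0.7, 3.7]
opening: 0.13
```

Request:
{"op": "carry_out", "data": {
  "motion": [-1,0.1,0,0,0,0.006,-1,0.1,0,0,0,0.006,-0.8,0.1,0,0,0,0,0,0,0,0,0,0]
}}

```text
clock: 54.02
tool_pos: [0.4977, 0.0123, 0.1268]
eef_rot: [-0.037, 0.999, -0.003, -0.007]
contact_force: [-15.4, -2.8, 21.4]
opening: 0.128
```

Request:
{"op": "carry_out", "data": {
  "motion": [0.3,0.2,-0.1,0,0,0,0,0,0,0,0,0]
}}

```text
clock: 54.28
tool_pos: [0.5, 0.0155, 0.1269]
eef_rot: [-0.037, 0.999, -0.001, -0.003]
contact_force: [-2.7, -0.6, -3.5]
opening: 0.13
```

Run:
```python
from h import *
s,T,P,st=shot('scene','s12'); print(st['tool_pos'],toL(np.array(st['tool_pos'])).round(4),st['contact_force'],st['moment'],R.from_quat(st['eef_rot']).as_matrix()[:,2].round(4),np.degrees(np.arctan2(*R.from_quat(st['eef_rot']).as_matrix()[[1,0],0])))
s,T,P,st=shot('wrist','w12')
a=cv2.imread('pics/s12.png')[150:310,200:400]; b=cv2.imread('pics/w12.png')
cv2.imwrite('pics/c12.png',cv2.resize(np.hstack([cv2.resize(a,(600,480)),b]),None,fx=.64,fy=.64))
V=P.reshape(-1,3);L=toL(V)
for z0,z1 in((.05,.062),):
  for x in (-.14,-.12,-.1,-.08):
    k=L[(abs(L[:,0]-x)<.008)&(L[:,2]>z0)&(L[:,2]<z1)&(abs(L[:,1])<.115)]
    h,e=np.histogram(k[:,1],bins=np.arange(-.115,.116,.002)); print(x,[(round(e[i]+.001,3),int(h[i])) for i in range(len(h)) if h[i]>8])
```

```text
[0.49998687 0.0155215  0.1269295 ] [-0.0123  0.0005  0.1269] [-2.66856185 -0.58932047 -3.51470639] [0.00406103 0.38794778 0.02894423] [-0.005  -0.0017 -1.    ] -175.75769111135006
-0.14 []
-0.12 [(np.float64(-0.096), 82), (np.float64(-0.094), 236), (np.float64(-0.092), 288), (np.float64(-0.09), 288), (np.float64(-0.088), 396), (np.float64(-0.086), 509), (np.float64(-0.08), 34), (np.float64(-0.078), 176), (np.float64(-0.076), 459), (np.float64(-0.074), 106), (np.float64(-0.072), 77), (np.float64(-0.07), 66), (np.float64(-0.068), 69), (np.float64(-0.066), 72), (np.float64(-0.064), 76), (np.float64(-0.062), 68), (np.float64(-0.06), 68), (np.float64(-0.058), 73), (np.float64(-0.056), 77), (np.float64(-0.054), 68), (np.float64(-0.052), 75), (np.float64(-0.05), 69), (np.float64(-0.048), 68), (np.float64(-0.046), 76), (np.float64(-0.044), 68), (np.float64(-0.042), 75), (np.float64(-0.04), 70), (np.float64(-0.038), 69), (np.float64(-0.036), 70), (np.float64(-0.034), 70), (np.float64(-0.032), 67), (np.float64(-0.03), 70), (np.float64(-0.028), 72), (np.float64(-0.026), 69), (np.float64(-0.024)
[... 2284 characters left out ...]
.float64(-0.094), 191), (np.float64(-0.092), 226), (np.float64(-0.09), 226), (np.float64(-0.088), 310), (np.float64(-0.086), 418), (np.float64(-0.08), 33), (np.float64(-0.078), 204), (np.float64(-0.076), 519), (np.float64(-0.074), 48), (np.float64(-0.058), 115), (np.float64(-0.056), 176), (np.float64(-0.054), 220), (np.float64(-0.052), 228), (np.float64(-0.05), 220), (np.float64(-0.048), 48), (np.float64(0.0), 168), (np.float64(0.002), 166), (np.float64(0.076), 65), (np.float64(0.078), 516), (np.float64(0.08), 186), (np.float64(0.082), 32), (np.float64(0.086), 14), (np.float64(0.088), 546), (np.float64(0.09), 244), (np.float64(0.092), 228), (np.float64(0.094), 226), (np.float64(0.096), 166)]
```

View pics/c12.png

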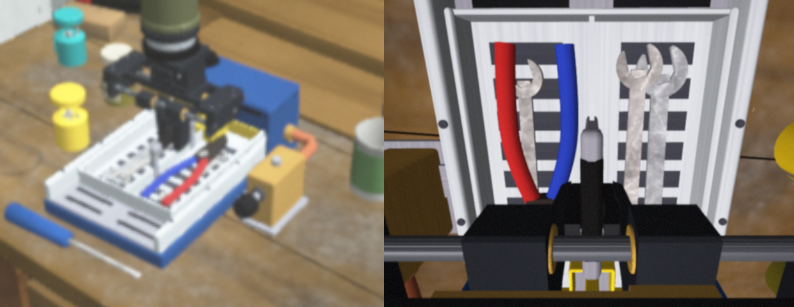

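Request:
{"op": "carry_out", "data": {
  "motion": [-0.8,0,0,0,0,0,-0.8,0,0,0,0,0,0,0,0,0,0,0]
}}

```text
clock: 54.75
tool_pos: [0.5181, 0.0172, 0.1272]
eef_rot: [-0.037, 0.999, -0.0, -0.001]
contact_force: [0.3, 0.2, -9.0]
opening: 0.132
```

Request:
{"op": "carry_out", "data": {
  "motion": [-0.6,0,0.1,0,0,0,-0.6,0,0,0,0,0,-0.4,0,0,0,0,0,0,0,0,0,0,0]
}}

```text
clock: 55.25
tool_pos: [0.5203, 0.0176, 0.1268]
eef_rot: [-0.039, 0.999, -0.004, -0.013]
contact_force: [-30.8, -0.1, 27.5]
opening: 0.13
```

Request:
{"op": "carry_out", "data": {
  "motion": [0.9,0,0,0,0,0,0,0,0,0,0,0]
}}

```text
clock: 55.5
tool_pos: [0.5195, 0.0174, 0.1269]
eef_rot: [-0.038, 0.999, -0.002, -0.005]
contact_force: [-12.7, -0.8, 7.8]
opening: 0.128
```

Run:
```python
from h import *
s,T,P,st=shot('scene','s13'); print(toL(np.array(st['tool_pos'])).round(4),st['contact_force'])
im=cv2.imread('pics/scene0.png'); hsv=cv2.cvtColor(im,cv2.COLOR_BGR2HSV)
sub=np.zeros(hsv.shape[:2],bool); sub[195:225,300:330]=1
m=(hsv[...,0]>20)&(hsv[...,0]<35)&(hsv[...,1]>120)&sub
v,u=np.nonzero(m); print(len(u),u.min(),u.max(),v.min(),v.max())
def hit(u,v,z):
    d=T[:3,:3]@np.array([(u-s['cx'])/s['fx'],(v-s['cy'])/s['fy'],1]); t=(z-T[2,3])/d[2]; return toL(T[:3,3]+t*d).round(4)
print('bottom',hit(np.median(u[v>=v.max()-1]),v.max()+.5,.030),'top',hit(np.median(u[v<=v.min()+1]),v.min()-.5,.064))
c=im[180:240,280:350]; cv2.imwrite('pics/key.png',cv2.resize(c,None,fx=8,fy=8,interpolation=cv2.INTER_CUBIC))
s,T,P,st=shot('wrist','w13'); L=toL(P.reshape(-1,3))
k=L[(L[:,2]>.046)&(L[:,2]<.062)&(abs(L[:,1]-.03)<.015)&(L[:,0]<-.06)&(L[:,0]>-.15)]; print('rear wall x',np.percentile(k[:,0],[2,50,98]).round(4))
V=P.reshape(-1,3); k=L[(L[:,2]>.08)&(L[:,2]<.095)&(abs(L[:,1])<.012)]; print('bar',k.min(0),k.max(0))
```

```text
[0.0073 0.0009 0.1269] [-12.67835048  -0.79400858   7.82307726]
94 310 319 204 217
bottom [0.0922 0.0016 0.03  ] top [0.1151 0.0055 0.064 ]
rear wall x [-0.1045 -0.0815 -0.0616]
bar [-0.04286709 -0.01199459  0.08001452] [0.05277873 0.01199787 0.09499371]
```

View pics/key.png

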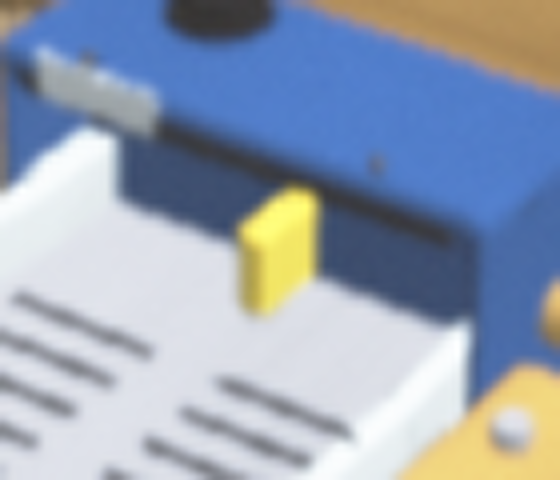

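Run:
```python
from h import *
s,T,P,st=shot('scene')
def hit(u,v,z):
    d=T[:3,:3]@np.array([(u-s['cx'])/s['fx'],(v-s['cy'])/s['fy'],1]); t=(z-T[2,3])/d[2]; return toL(T[:3,3]+t*d).round(4)
for u,v in ((120,203),(200,230),(330,278),(400,303),(460,324)): print('panel',hit(u/8+280,v/8+180,.030))
print('key tip',hit(262/8+280,314/8+180,.030),hit(243/8+280,305/8+180,.030))
```

```text
panel [0.1137 0.0819 0.03  ]
panel [0.116 0.047 0.03 ]
panel [ 0.1175 -0.0098  0.03  ]
panel [ 0.1187 -0.0393  0.03  ]
panel [ 0.1199 -0.0639  0.03  ]
key tip [ 0.0845 -0.0029  0.03  ] [0.0852 0.0059 0.03  ]
```

Request:
{"op": "carry_out", "data": {
  "motion": [0,0,-0.05,0,0,0.01,-0.7,0,0,0,0,-0.02,-0.3,0,0,0,0,0.01,-0.3,0,0,0,0,0,0,0,0,0,0,0]
}}

```text
clock: 56.28
tool_pos: [0.5211, 0.0176, 0.1267]
eef_rot: [-0.039, 0.999, -0.004, -0.016]
contact_force: [-36.5, -1.3, 29.2]
opening: 0.126
```

Request:
{"op": "carry_out", "data": {
  "motion": [0.8,0,0,0,0,0,0.3,0,0,0,0,0,0,0,0,0,0,0]
}}

```text
clock: 56.65
tool_pos: [0.52, 0.0174, 0.1268]
eef_rot: [-0.038, 0.999, -0.002, -0.007]
contact_force: [-15.1, -0.4, 5.2]
opening: 0.127
```

Request:
{"op": "carry_out", "data": {
  "motion": [0,0,0,0,0,0,0,0,0,0,0,0,0,0,-3,0,0,0,0,0,-5,0,0,0,0,0,-5,0,0,0],
  "hand": 3.4
}}

```text
clock: 57.28
tool_pos: [0.527, 0.0182, 0.2589]
eef_rot: [-0.037, 0.999, 0.0, -0.001]
contact_force: [1.3, -0.3, -0.7]
opening: 0.385
```

Run:
```python
from h import *
s,T,P,st=shot('wrist','w14'); print(st['tool_pos'],st['opening'],R.from_quat(st['eef_rot']).as_matrix()[:,2].round(4))
V=P.reshape(-1,3); L=toL(V); m=(abs(L[:,0]-.005)<.07)&(abs(L[:,1])<.02)&(V[:,2]>.08)&(V[:,2]<.095)
print('bar',line(V[m]),line(L[m]))
s,T,P,st=shot('top'); V=P.reshape(-1,3)
k=V[(abs(V[:,0]-.464)<.035)&(abs(V[:,1]+.14)<.03)&(V[:,2]>.055)&(V[:,2]<.085)]; print('knob',line(k),k.max(0),k.min(0))
plan(.464,-.141,.22,184.3)
```

```text
[0.52703911 0.01820062 0.2588627 ] 0.3851910201520395 [-1.2e-03  1.0e-04 -1.0e+00]
bar (array([517. ,  17.4]), np.float32(4.5), array([13., 95.]), np.float64(86.9)) (array([4.8, 1.2]), np.float32(0.2), array([13., 95.]), np.float64(86.9))
  return _methods._mean(a, axis=axis, dtype=dtype,
  ret = um.true_divide(
  ret = ret.dtype.type(ret / rcount)
Traceback (most recent call last):
ValueError: zero-size array to reduction operation maximum which has no identity
```

Run:
```python
from h import *
plan(.464,-.141,.22,184.3)
```

```text
tilt 0.51 psi -175.8 pos [0.5295 0.0195 0.2622] turn 0.1 n 4 q [ 0.35  0.73 -0.8   1.88  0.71  0.83  0.82] t 57.38
[[1.9,-3.9,1.1,0.0,0.0,-0.0,1.9,-3.9,1.1,0.0,0.0,-0.0,1.9,-3.9,1.1,0.0,0.0,-0.0,1.9,-3.9,1.1,0.0,0.0,-0.0]]
```

Request:
{"op": "carry_out", "data": {
  "motion": [1.9,-3.9,1,0,0,0,1.9,-3.9,1,0,0,0,1.9,-3.9,1,0,0,0,1.9,-3.9,1,0,0,0,0,0,0,0,0,0,0,0,0,0,0,0],
  "hand": 6.4
}}

```text
clock: 58.12
tool_pos: [0.4628, -0.1427, 0.2174]
eef_rot: [-0.037, 0.999, 0.0, -0.0]
contact_force: [0.5, -0.3, 0.1]
opening: 0.725
```

Run:
```python
from h import *
s,T,P,st=shot('wrist','w15'); print(st['tool_pos'],st['opening'],R.from_quat(st['eef_rot']).as_matrix()[:,2].round(4))
V=P.reshape(-1,3); L=toL(V)
m=(abs(V[:,0]-.46)<.05)&(abs(V[:,1]+.14)<.03)&(V[:,2]>.05)&(V[:,2]<.078)
print('knob',line(L[m]),L[m].min(0).round(4),L[m].max(0).round(4),'world',np.nanmedian(V[m],0).round(4))
k=L[(L[:,2]>.079)&(L[:,2]<.088)&(L[:,1]<-.1)&(L[:,0]>-.05)]; print('brass',k.min(0).round(4),k.max(0).round(4))
for d in finder.masks_of(s,'valve_knob')[:2]: print(d['p'],d['extent'],line(L[d['pixels'].ravel()]))
plan(.464,-.141,.104,184.3)
```

```text
[ 0.46277884 -0.14267205  0.21738293] 0.7246331309095627 [-1.e-03  2.e-04 -1.e+00]
knob (array([ -47.5, -149.5]), np.float32(-3.9), array([44., 55.]), np.float64(68.2)) [-0.0747 -0.1733  0.0501] [-0.0186 -0.1293  0.078 ] world [ 0.4697 -0.1391  0.0682]
brass [-0.03   -0.2562  0.079 ] [ 0.1084 -0.1     0.088 ]
0.98 [303.4, 211.3, 353.8, 276.6] (array([ -51.6, -151.3]), np.float32(0.8), array([29., 46.]), np.float64(69.2))
tilt 0.05 psi -175.6 pos [ 0.463  -0.1419  0.2176] turn -0.1 n 3 q [ 0.66  0.75 -0.75  2.05  0.83  0.68  1.  ] t 58.23
[[-0.0,0.0,3.8,0.0,0.0,0.0,-0.0,0.0,3.8,0.0,0.0,0.0,-0.0,0.0,3.8,0.0,0.0,0.0]]
```

View pics/w15.png

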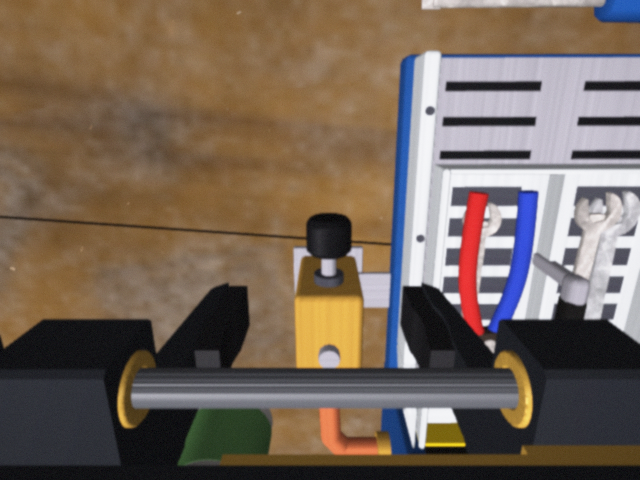

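Request:
{"op": "carry_out", "data": {
  "motion": [0.1,0.2,0,0,0,0,0,0,0,0,0,0,0,0,4,0,0,0,0,0,4,0,0,0,0,0,2.5,0,0,0,0,0,0.9,0,0,0,0,0,0,0,0,0],
  "hand": 4.8
}}

```text
clock: 59.1
tool_pos: [0.4606, -0.1412, 0.1033]
eef_rot: [-0.037, 0.999, -0.0, -0.001]
contact_force: [0.4, 0.7, -0.6]
opening: 0.545
```

Request:
{"op": "carry_out", "data": {
  "motion": [0,0,0,0,0,0,0,0,0,0,0,0,0,0,0,0,0,0,0,0,0,0,0,0],
  "hand": 2,
  "grip_force": 40
}}

```text
clock: 59.6
tool_pos: [0.4608, -0.1404, 0.1039]
eef_rot: [-0.038, 0.999, 0.0, -0.001]
contact_force: [-1.2, 4.1, 7.0]
opening: 0.323
```

Request:
{"op": "carry_out", "data": {
  "motion": [0.5,0,0,0,0,0,0.5,0,0,0,0,0,0.5,0,0,0,0,0,0,0,0,0,0,0]
}}

```text
clock: 60.1
tool_pos: [0.445, -0.1416, 0.1039]
eef_rot: [-0.038, 0.999, 0.0, -0.001]
contact_force: [-3.3, 4.2, 10.2]
opening: 0.326
```

Request:
{"op": "carry_out", "data": {
  "motion": [0.3,0,0,0,0,0,0,0,0,0,0,0]
}}

```text
clock: 60.35
tool_pos: [0.4412, -0.1419, 0.1039]
eef_rot: [-0.038, 0.999, 0.0, -0.002]
contact_force: [-2.5, 4.4, 8.7]
opening: 0.318
```

Request:
{"op": "carry_out", "data": {
  "motion": [0,0,0,0,0,0,0,0,0,0,0,0,0,0,0,0,0,0,0,0,-3,0,0,0,0,0,-4,0,0,0,0,0,-5,0,0,0,0,0,-4,0,0,0,0,0,0,0,0,0],
  "hand": 4.8
}}

```text
clock: 61.35
tool_pos: [0.4441, -0.1431, 0.2655]
eef_rot: [-0.036, 0.999, -0.001, 0.001]
contact_force: [-0.3, 0.2, 0.1]
opening: 0.544
```

Run:
```python
from h import *
s,T,P,st=shot('wrist','w16'); print(st['tool_pos'],st['opening'])
L=toL(P.reshape(-1,3))
for d in finder.masks_of(s,'valve_knob')[:2]: Q=L[d['pixels'].ravel()]; print(d['p'],d['extent'],line(Q),Q.min(0).round(4))
m=(L[:,0]>-.12)&(L[:,0]<-.03)&(abs(L[:,1]+.1513)<.03)&(L[:,2]>.05)&(L[:,2]<.078); print(np.nanpercentile(L[m][:,0],[.5,1,50]).round(4),L[m].min(0))
m=(abs(L[:,0])<.07)&(abs(L[:,1])<.02)&(L[:,2]>.08)&(L[:,2]<.095); print('bar',line(L[m]))
plan(.46,-.30,.33,184)
a=cv2.imread('pics/w16.png')[150:420,230:640]; cv2.imwrite('pics/c16.png',cv2.resize(a,None,fx=1.9,fy=1.9))
```

```text
[ 0.44413227 -0.14307367  0.26550012] 0.544251330586145
0.82 [306.3, 193.2, 349.8, 272.5] (array([ -64.8, -152.9]), np.float32(0.2), array([32., 59.]), np.float64(67.7)) [nan nan nan]
0.56 [295.3, 85.1, 636.2, 455.3] (array([-23.6, -29.2]), np.float32(-70.0), array([330., 331.]), np.float64(30.9)) [nan nan nan]
[-0.0944 -0.0943 -0.077 ] [-0.09453936 -0.1660151   0.0501159 ]
bar (array([-23.9,   0.4]), np.float32(-0.3), array([13., 39.]), np.float64(86.3))
tilt 0.21 psi -175.8 pos [ 0.4425 -0.1433  0.2629] turn -0.2 n 4 q [ 0.71  0.66 -0.81  2.06  0.72  0.74  1.09] t 61.45
[[-0.1,-3.9,-1.7,0.0,0.0,0.001,-0.2,-3.9,-1.7,0.0,0.0,0.001,-0.2,-3.9,-1.7,0.0,0.0,0.001,-0.2,-3.9,-1.7,0.0,0.0,0.001]]
```

View pics/c16.png

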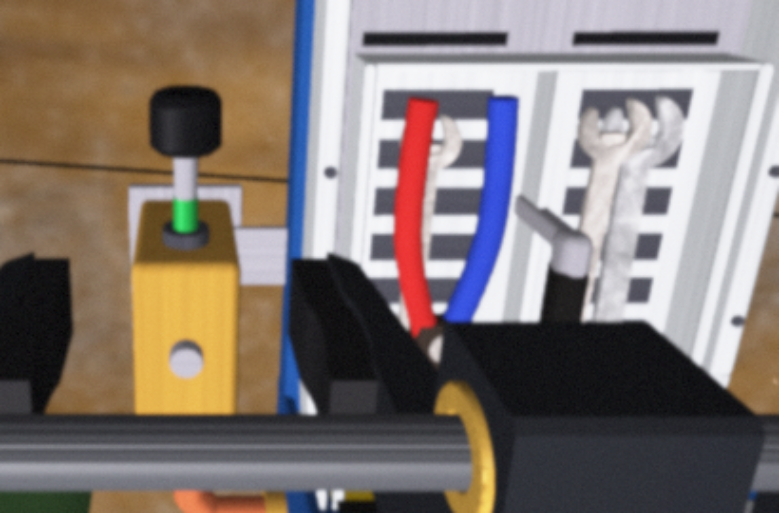

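Request:
{"op": "carry_out", "data": {
  "motion": [-0.1,-3.9,-1.7,0,0,0,-0.2,-3.9,-1.7,0,0,0,-0.2,-3.9,-1.7,0,0,0,-0.2,-3.9,-1.7,0,0,0,0,-4,0,0,0,0,0,-4,0,0,0,0,0,0,0,0,0,0]
}}

```text
clock: 62.32
tool_pos: [0.466, -0.3811, 0.3283]
eef_rot: [-0.034, 0.999, -0.0, -0.003]
contact_force: [-0.6, 0.2, 0.4]
opening: 0.544
```

Run:
```python
from h import *
s,T,P,st=shot('top','top9'); print(st['clock'])
V=P.reshape(-1,3);L=toL(V)
print('jar',line(V[(abs(V[:,0]-.60)<.05)&(abs(V[:,1]-.22)<.05)&(V[:,2]>.085)&(V[:,2]<.11)]))
m=(abs(L[:,0])<.06)&(abs(L[:,1])<.02)&(L[:,2]>.08)&(L[:,2]<.095); print('bar',line(L[m]))
k=L[(L[:,0]>-.2)&(L[:,0]<.06)&(abs(L[:,1]-.03)<.03)&(L[:,2]>.046)&(L[:,2]<.062)]; print('rear wall',np.percentile(k[:,0],[1,50]).round(4))
m=(L[:,0]>-.12)&(L[:,0]<-.05)&(abs(L[:,1]+.1513)<.03)&(L[:,2]>.05)&(L[:,2]<.078); print('knob',L[m].min(0))
for t in ('tin_c','case_c'): d=finder.masks_of(s,t)[0]; print(t,d['p'],d['extent'])
b=cv2.imread('pics/top9.png')[140:330,90:520]; cv2.imwrite('pics/c17.png',cv2.resize(b,(800,353)))
```

```text
62.325
jar (array([601.6, 222.9]), np.float32(45.6), array([47., 52.]), np.float64(94.7))
bar (array([6.4, 0.5]), np.float32(0.3), array([13., 95.]), np.float64(86.7))
rear wall [-0.1036 -0.0715]
knob [-0.09342311 -0.16633593  0.05197271]
tin_c 0.79 [350.6, 153.5, 381.6, 191.0]
case_c 0.66 [468.0, 209.2, 501.3, 284.0]
```

View pics/c17.png

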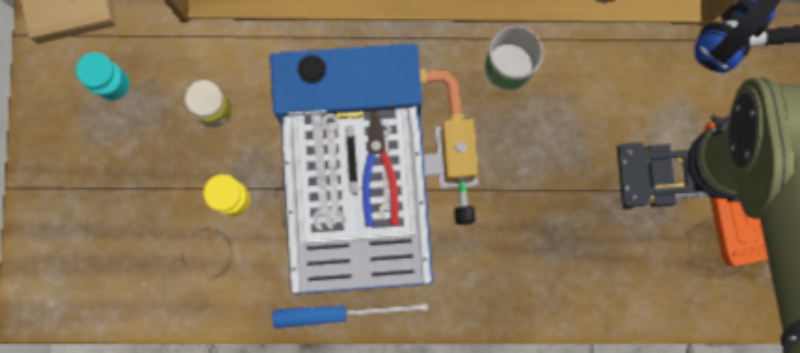

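```bash
python3 -c "
from plant import workorder; print(workorder.finish_job())"
```

```text
the job is handed in; nothing more can be done
None
```

The job is handed in, at about 62 s on the robot's clock. No verdict was reported.

- **Jar:** I took the cream-lidded jar out of the tray and stood it on the bench at (0.60, 0.22). The last top view shows it still there, with its lid at 95 mm.
- **Tray and tools:** I turned the tray so the notched end leads and set it on the deck. The three spanners and the pliers went in, and I slid it home. It met a hard stop at about 36 N. In the last top view the handle is 6.4 mm past the deck point, against the 7 mm I estimated for home. The closer wrist view read 4.8 mm, a difference within my measuring error.
- **Valve:** After the tray was home, I pulled the rod to its middle click. The knob moved 19.7 mm, with the green band showing and no red.
- **Bystanders:** The robot did not touch the green tin, the orange case, the turquoise and yellow jars or the screwdriver. The arm partly hid the case in the last picture.

Three things did not go cleanly:

- **Long spanner:** Joint 6 reached its limit, so the long spanner was let go about 1 cm above the tray floor. It landed flat.
- **Pliers:** One finger pressed the handle with about 5 N while I placed the pliers. They rest partly on the short spanner.
- **First slide:** The first push bound on the narrowing rails, so I re-centred the tray before going on.

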